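Clear the drawer front, swap pen for marker, put mill and mustard back

TASK

The pepper mill and the mustard stand in the way of the drawer: first move both, upright, onto the round board, then pull the drawer open to its stop. Swap the marker and the pen: lay the marker flat on the notebook and put the pen away flat in the drawer. Push the drawer fully shut, and only then stand the mill and the mustard back, upright, each in the middle of the coaster it came from.

Things in the scene. Friction and masses are not known exactly. Their poses are not given: they have to be found in the camera images.
- mill: Turned brown wooden pepper mill, round, 170 mm tall, upright, body up to 58 mm across. Its fixed head (123 to 159 mm above the foot, about 48 mm across) is the place to grip it from above, e.g. at 142 mm; a metal knob 12 mm across tops it to 170 mm. 0.13 to 0.25 kg. Origin: centre of the underside, z up. Starts in the middle of one of the two coasters.
- mustard: Yellow squeeze bottle, round, 47 mm across, 142 mm tall, upright; the yellow body reaches to 104 mm, a red pointed cap 26 mm across tops it. Grip it from above round the body about 92 mm above its foot (the cap passes up between the fingers). 0.22 to 0.43 kg. Origin: centre of the underside, z up. Starts in the middle of the other coaster.
- marker: White marker with black cap, 17 mm wide, 16 mm high, 135 mm long, about 20 g. Origin: centre of its underside; y along its length. Starts lying crosswise in the front part of the drawer, seen through the gap but too near the box's top board to be gripped until the drawer is pulled out.
- pen: Green pen, 12 mm wide, 9 mm high, 145 mm long, about 15 g. Origin: centre of its underside; y along its length. Starts lying on the notebook.
- notebook: Black spiral notebook, lying flat, fixed, 148 mm (its x) by 110 mm (its y); the flat cover is 12 mm above the worktop, the spiral along one edge reaches 16 mm. Origin: centre of the underside. At the start the pen lies on it along the notebook's x, about 22 mm from the centre line on the +y side.
- board: Round brown wooden serving board, 190 mm across, 14 mm thick, fixed: the side area for the mill and the mustard. Origin: centre of the underside.
- coaster_cork: Round cork coaster, 90 mm across, 5 mm thick, fixed, in front of the drawer. Origin: centre of the underside.
- coaster_blue: Round blue ceramic coaster, 90 mm across, 5 mm thick, fixed, in front of the drawer. Origin: centre of the underside.
- box_drawer0 (a joint): How far the drawer of the low pale wooden box is out, m: 0 shut, 0.126 at its stop; starts ajar at about 0.063; slides lightly (1 N) and stays where left. Behind the handle lie, in mm: the drawer front 35 to 50 (73 high), the inside 56 to 201 (89 to either side, floor 22 above the worktop, walls to 63). The fixed box, 85 high, 220 wide, begins 50 plus the opening behind the handle.
- box_drawer0_handle (a point): Middle of the drawer's dark bar handle: a round bar 11 mm thick, 100 mm long along this frame's y, 47 mm above the worktop, 29 mm of space between it and the drawer front. x points into the drawer (it pulls out along -x), z up. A timer and a spice jar stand on the rear half of the box.
Mind the look-alikes: they are no part of the job. What is shaped like the mustard but green is not meant.

How it is judged:
By the outcome, as a careful person would: the job done as asked, in the order asked, and still so for the second after the job is handed in, with the robot touching nothing.
It also fails if it takes over 134 s, if anything falls off the work surface, if the arm or the gripper's body presses on something with over 40 N, if the wrist force passes 120 N, or if a joint passes its speed limit or range.

ROBOT

A 6-joint arm with a two-finger parallel gripper is mounted at the origin on a cart in front of the work surface, level with it; the furniture and walls round the work are solid. World frame = base frame: x ahead of the robot, y to its left, z up, the work surface at z = 0. Lengths are in m, angles in degrees, forces in N, time in s.
With the tool pointing down it reaches from about 0.4 to 0.825 m from the base axis. Payload 7 kg.
Tool frame: the origin (TCP) lies on the centre line of the jaws, within the pads' length; the fingertips stand 19 mm ahead of it and the grasp point (between the pads) is the TCP (r.tip_extent is the distance from the TCP to the fingertips, in m); z points along the fingers, y is the line along which they close (so a half turn about z gives the same grasp; the last joint's range is limited). The gripper opens to 88 mm and grips with 3 to 60 N. Pads are 19 mm wide; open, the fingers measure 130 mm over their backs; the gripper's body (78 mm by 193 mm) begins 47 mm behind the grasp point.
Start: joints at [-50.529, 20.546, 0.682, 0, -70.136, -16.507], TCP at [0.263, -0.621, 0.206] pointing down, gripper open.
Joint ranges: [-176.03, 176.03], [-82.01, 121.73], [-58.28, 71.71], [-173.87, 95.51], [-174.79, -0.11], [-173.66, 173.66]. Speed limits (degrees/s): [136.94, 136.94, 172.46, 180, 180, 180].

INTERFACE

Orientations are given as [roll, pitch, yaw] about the fixed x, y, z axes, in that order (R = Rz(yaw) Ry(pitch) Rx(roll)).
In Python, from plant import r gives the robot as it stands. The module is installed in compiled form; this text tells all that it offers.
- The arm moves only by the tool jog_arm, never from a script. Its argument "deltas" is a list that holds one entry, the list of rows, each a list of 5 numbers: the opening, from -1 (shut) to 1 (fully open), then the shift along the world's x, y, z in cm, then the turn about the world's z in rad. In form: [[[claw, dx, dy, dz, turn], ...]]. A call has 1 to 8 rows; each row shifts and turns the commanded pose from where the row before left it; what a row does not reach is not made up. A row lasts 1/8 s, in which the tool goes at most 62.5 mm and 10.7 degrees, less where a joint would pass 70% of its speed; a pose out of reach is approached as far as the arm can. A call with a gripper value outside its range is refused whole. The fingers move at their own pace and stop on an object; "force" is the grip in N (left out, the last holds). Time passes only in rows, so rows that do not move let the fingers close. It gives the time, the measured TCP pose, the force, the opening and the grip force at its end, in the units of the state.
- r.get_state(): the state, without advancing time (a new reading comes with each control period).
- r.capture(name): name is "scene" or "top" or "wrist"; returns the picture (400x640x3 uint8, blue, green, red); there is no depth.
- r.camera_info(name): a dict with "fx", "fy", "cx", "cy" (pixels), "view" (4x4, takes a point from world to camera coordinates). Camera axes: x right, y up, looking along -z (the intrinsics and any distortion apply to the point x, -y, -z); pixel columns grow to the right and rows downward; lengths in m; the calibration is good to about 2 mm. A picture is of the moment at which its call begins: read the wrist's pose just before it. camera_info takes no time and is no camera call; for the wrist camera it gives the pose at the moment of the call.
- r.close_job(): hands the job in; it is judged then, once.
The state is a dict: "time_s": time; "joints": joint angles; "qd": joint speeds; "joint_torque": joint torques, N m; "tcp_pos": TCP position; "eef_rot": TCP orientation; "contact_force": force on the tool from outside, world axes, zero at the start; "moment": the same for the moment, N m; "gripper_width": finger opening in m; "gripper_force": force on a finger pad.
Only numpy, scipy, OpenCV 4.12 (cv2) and the standard library are available. Lean on these libraries where they do the work, as an engineer would, in place of code of your own. Each camera call takes 0.05 s, during which the arm holds its last target. There are 200 camera calls.

## Working session

There is one attempt and no reset: what is moved stays moved. The work goes in short steps, Python scripts to look and compute and a tool call to move; the robot and the scene stay as the last step left them, time stands still between calls to the robot, and variables do not carry over. Pictures are saved under pics/ and viewed, at most 14 in all, crops included, and the job is handed in when it is done.

Besides the shell and the picture viewer there is one more tool, called after "Emit:" by a JSON object that holds its "fn" and its "kwargs", one argument or row to a line. jog_arm: Moves the arm, as the interface text tells. Its arguments: {"type":"object","properties":{"deltas":{"type":"array"},"force":{"type":"number"}},"required":["deltas"]}

```bash
mkdir -p pics; cat > h.py <<'E'
import numpy as np, cv2
from plant import r
def snap(n,f):
    info=r.camera_info(n); im=r.capture(n); cv2.imwrite('pics/'+f,im); np.save('pics/'+f[:-4],im); return im,info
def ray(info,u,v):
    V=np.array(info['view']); R=V[:3,:3]; t=V[:3,3]
    D=info.get('dist',info.get('distortion'))
    K=np.array([[info['fx'],0,info['cx']],[0,info['fy'],info['cy']],[0,0,1.]])
    p=cv2.undistortPoints(np.array([[[u,v]]],float),K,None if D is None else np.array(D,float))[0,0]
    d=R.T@np.array([p[0],-p[1],-1.]); return -R.T@t,d/np.linalg.norm(d)
def plane(info,u,v,z):
    c,d=ray(info,u,v); return c+d*(z-c[2])/d[2]
def two(i1,p1,i2,p2):
    c1,d1=ray(i1,*p1); c2,d2=ray(i2,*p2)
    s=np.linalg.lstsq(np.stack([d1,-d2],1),c2-c1,rcond=None)[0]
    a,b=c1+s[0]*d1,c2+s[1]*d2; return (a+b)/2,np.linalg.norm(a-b)
def proj(info,P):
    V=np.array(info['view']); q=V[:3,:3]@np.array(P)+V[:3,3]
    return info['cx']+info['fx']*q[0]/-q[2], info['cy']+info['fy']*-q[1]/-q[2]
E
python3 - <<'E'
from h import *
a,i=snap('scene','s0.png'); b,j=snap('top','t0.png')
for k in (i,j): print({x:(np.round(y,4).tolist() if not isinstance(y,str) else y) for x,y in k.items()})
print(r.get_state(), r.tip_extent)
E
```

```text
{'fx': 478.5794, 'fy': 478.5794, 'cx': 321.6833, 'cy': 197.7032, 'view': [[0.5769, -0.8168, 0.0091, -0.3985], [0.4606, 0.3345, 0.8221, -0.1936], [-0.6745, -0.4701, 0.5692, -0.8308], [0.0, 0.0, 0.0, 1.0]]}
{'fx': 400.5482, 'fy': 400.5482, 'cx': 316.9884, 'cy': 199.9223, 'view': [[-0.008, -0.9999, 0.0065, -0.187], [0.9906, -0.007, 0.1369, -0.4542], [-0.1368, 0.0075, 0.9906, -0.8498], [0.0, 0.0, 0.0, 1.0]]}
{'time_s': 0.1, 'joints': array([-5.05296734e+01,  2.05872703e+01,  6.40319265e-01, -1.71464921e-02,
       -7.01363029e+01, -1.65064166e+01]), 'qd': array([-0.06259351, -0.21208833,  0.09420107,  0.04206729, -0.09863572,
        0.00382733]), 'joint_torque': array([-2.66869734e-03, -5.84161627e+01,  2.93753636e+01,  7.01552063e+00,
        1.02051330e-02, -6.10139523e-05]), 'tcp_pos': array([ 0.26313957, -0.62109919,  0.20512879]), 'eef_rot': array([ 1.79915597e+02, -8.20094756e-03, -1.57041922e+02]), 'contact_force': array([ 0.35035079, -0.17408819,  0.49150118]), 'moment': array([ 0.05432855, -0.00373262, -0.03081995]), 'gripper_force': 0.0, 'gripper_width': 0.08746547894776434} 0.019
```

View pics/s0.png

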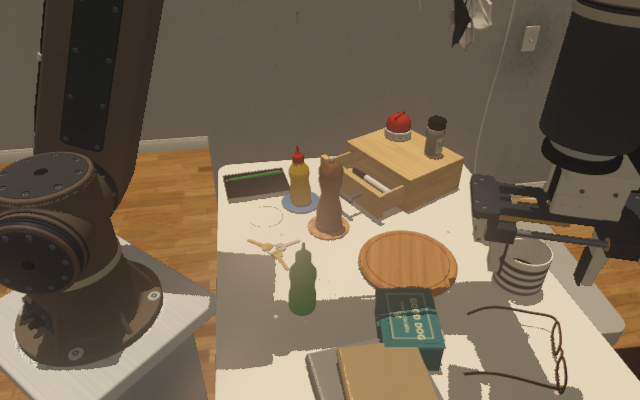

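View pics/t0.png

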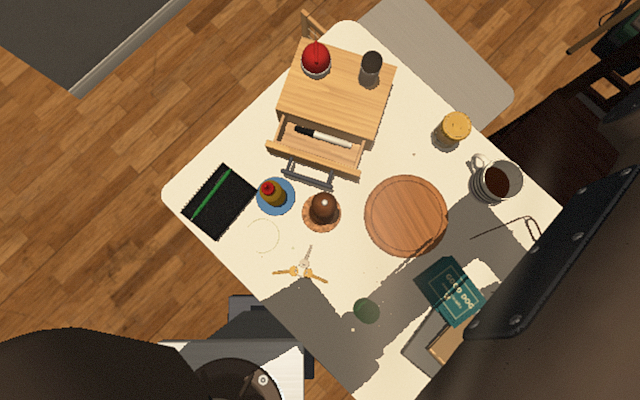

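The scene view shows the mill on cork (330,195), the mustard with its red cap on blue (300,180), a green look-alike (303,282), the board (407,262), the notebook (257,184) and the drawer (370,190). In the top view they are: mill (322,208), mustard (270,192), board (406,215), notebook (220,200), drawer (315,135) and handle (308,173). The mustard candidates are the yellow bottle with a red cap (270,192), the green bottle (366,311) and the yellow-lidded jar (455,128). Only the first is a yellow squeeze bottle on a coaster. I'll enlarge both views.

```bash
python3 - <<'E'
import cv2,numpy as np
t=np.load('pics/t0.npy');s=np.load('pics/s0.npy')
cv2.imwrite('pics/tc.png',cv2.resize(t[95:265,170:400],None,fx=3.4,fy=3.4,interpolation=cv2.INTER_CUBIC))
cv2.imwrite('pics/sc.png',cv2.resize(s[110:260,215:465],None,fx=3.2,fy=3.2,interpolation=cv2.INTER_CUBIC))
E
```

```text
(no output)
```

View pics/tc.png

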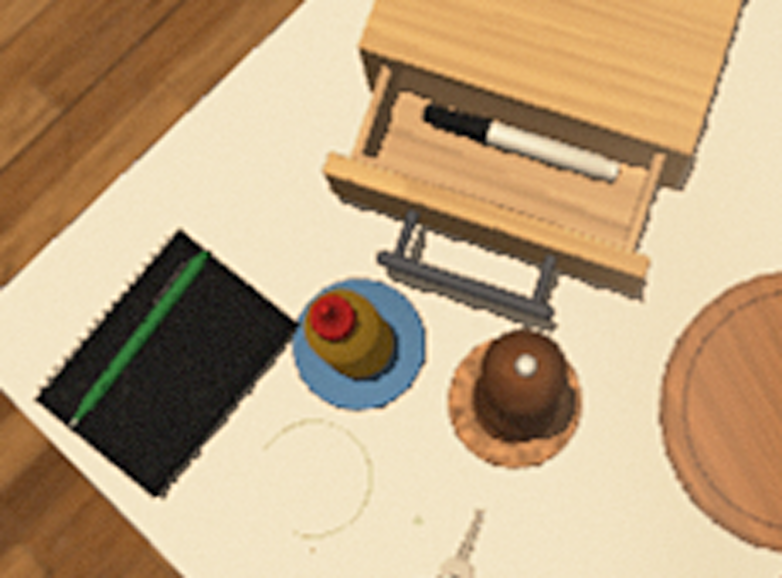

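View pics/sc.png

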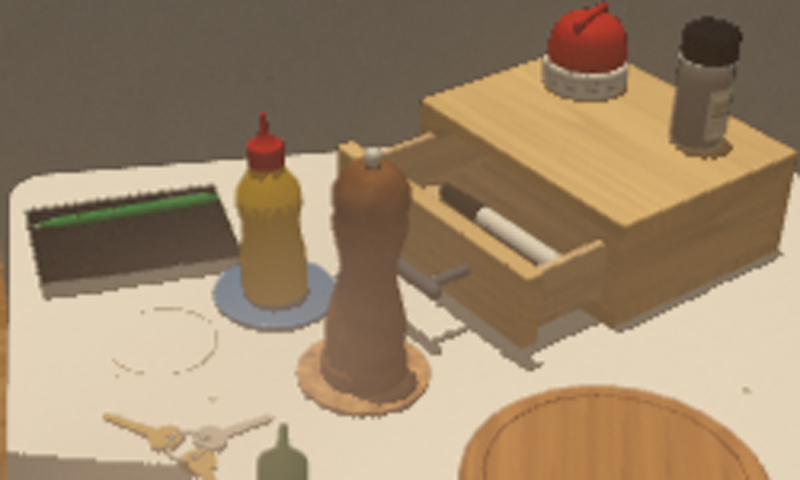

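```bash
python3 - <<'E'
from h import *
T=r.camera_info('top');S=r.camera_info('scene')
t=np.load('pics/t0.npy');s=np.load('pics/s0.npy')
tc=lambda u,v:(170+(u-1.2)/3.4,95+(v-1.2)/3.4)
sc=lambda u,v:(215+(u-1.1)/3.2,110+(v-1.1)/3.2)
pr=lambda n,p:print(n,np.round(p,4))
for n,a,b in [('mtip',(328,316),(264,117)),('knob',(526,364),(373,156)),('handR',(550,320),(437,293)),('penA',(207,254),(215,196)),('penB',(74,422),(36,224)),('mkA',(426,112),(441,190)),('mkB',(616,172),(556,260)),
 ('nbTop',(182,232),(214,186)),('nbR',(298,325),(240,260)),('nbBot',(160,494),(46,296)),('nbL',(38,398),(27,212)),('frontR',(648,265),(603,243)),('frontL',(330,160),(340,148)),('boxFL',(362,48),(420,100)),('boxFR',(688,160),(622,224))]:
    p,g=two(T,tc(*a),S,sc(*b)); print(n,p.round(4),'gap',round(g,4))
for n,a,z in [('hL',(383,259),.05),('hR',(550,320),.05),('penA',(207,254),.018),('penB',(74,422),.018)]: pr(n,plane(T,*tc(*a),z))
def circ(P):
    P=np.array(P)
    for _ in range(6):
        A=np.c_[2*P,np.ones(len(P))]; c=np.linalg.lstsq(A,(P**2).sum(1),rcond=None)[0]; R=np.sqrt(c[2]+c[0]**2+c[1]**2)
        e=np.hypot(*(P-c[:2]).T)-R; P=P[abs(e)<max(2*e.std(),.001)]
    return c[:2].round(4),R.round(4),len(P),e.std().round(5)
for nm,im,I in (('top',t,T),('scene',s,S)):
    h=cv2.cvtColor(im,cv2.COLOR_BGR2HSV)
    for o,lo,hi,z,c in [('blue',(95,70,40),(125,255,255),.005,(275,196)if nm=='top' else (300,201)),('cork',(3,70,60),(20,255,255),.005,(322,212)if nm=='top' else (329,226)),('board',(3,70,40),(20,255,255),.014,(406,216)if nm=='top' else (407,260))]:
        m=cv2.inRange(h,lo,hi); 
        rr=55 if o=='board' else 24
        k=np.zeros_like(m); cv2.circle(k,c,rr,255,-1); m&=k
        cs=max(cv2.findContours(m,cv2.RETR_EXTERNAL,cv2.CHAIN_APPROX_NONE)[0],key=cv2.contourArea)
        hu=cs[:,0]; 
        if nm=='scene': hu=hu[hu[:,1]>c[1]+(-4 if o=='board' else 0)]
        P=[plane(I,u,v,z)[:2] for u,v in hu.astype(float)]
        print(nm,o,*circ(P))
E
```

```text
mtip [ 0.4626 -0.0936  0.1471] gap 0.0036
knob [ 0.4308 -0.2035  0.1696] gap 0.0014
handR [ 0.4762 -0.2241  0.0503] gap 0.0061
penA [0.5255 0.0036 0.0196] gap 0.0003
penB [0.4152 0.0866 0.02  ] gap 0.0026
mkA [ 0.6182 -0.1422  0.0316] gap 0.0005
mkB [ 0.5732 -0.2659  0.0411] gap 0.0014
nbTop [0.5427 0.0206 0.0141] gap 0.0031
nbR [ 0.4795 -0.0562  0.009 ] gap 0.0015
nbBot [0.3688 0.0336 0.0028] gap 0.0027
nbL [0.4318 0.1133 0.0122] gap 0.0022
frontR [ 0.5129 -0.2997  0.0966] gap 0.0471
frontL [ 0.5738 -0.0817  0.0685] gap 0.0035
boxFL [ 0.6421 -0.1049  0.0865] gap 0.001
boxFR [ 0.5695 -0.309   0.0882] gap 0.0056
hL [ 0.5147 -0.1153  0.05  ]
hR [ 0.4744 -0.2217  0.05  ]
penA [0.5257 0.004  0.018 ]
penB [0.4145 0.0882 0.018 ]
top blue [ 0.4668 -0.0955] 0.038 150 0.00746
top cork [ 0.4279 -0.1993] 0.0444 95 0.00062
top board [ 0.4192 -0.3886] 0.0941 220 0.00066Traceback (most recent call last):
  File "<stdin>", line 23, in <module>
ValueError: max() iterable argument is empty
```

Two-view heights check out: knob 0.170, mustard tip 0.147, pen 0.020, notebook about 0.012, handle 0.050, box top 0.087. The drawer's yaw is about -20°. Next I'll move over the scene to refine with the wrist camera.

Emit:
{"fn": "jog_arm", "kwargs": {
  "deltas": [
    [[1,1,3,3,0],[1,2,4,3,0],[1,2,4,3,0],[1,2,4,3,0],[1,2,4,2,0],[1,2,4,1,0],[1,2,4,0,0],[1,2,4,0,0]]
  ]
}}

```text
time_s: 1.1
tcp_pos: [0.4136, -0.31, 0.3559]
eef_rot: [180.0, 0.0, -157.0]
contact_force: [0.9, 0.0, -0.2]
gripper_width: 0.0876
gripper_force: 0.0
```

```bash
python3 - <<'E'
from h import *
im,i=snap('wrist','w1.png'); np.save('pics/w1v',i['view']); print(i); s=r.get_state(); print(s['tcp_pos'],s['eef_rot'],s['time_s'])
for n,z in [((.428,-.2),.005),((.466,-.0955),.005),((.497,-.1685),.047)]: print(proj(i,(*n,z)))
E
```

```text
{'fx': 307.18551924159954, 'fy': 307.18551924159954, 'cx': 316.9744353119647, 'cy': 198.346320549392, 'view': array([[-3.89521536e-01,  9.21017335e-01, -2.06252237e-04,
         4.47275709e-01],
       [-8.86173088e-01, -3.74846018e-01, -2.72374229e-01,
         3.25021407e-01],
       [-2.50938699e-01, -1.05912853e-01,  9.62191372e-01,
        -4.63654027e-01],
       [ 0.00000000e+00,  0.00000000e+00,  0.00000000e+00,
         1.00000000e+00]])}
[ 0.41524295 -0.30690756  0.3558137 ] [ 1.79950766e+02  9.22492896e-02 -1.56969259e+02] 1.15
(np.float64(371.2786275200462), np.float64(187.44295515161892))
(np.float64(413.52920712054663), np.float64(227.39919650534992))
(np.float64(374.5649405344715), np.float64(236.38428413571154))
```

View pics/w1.png

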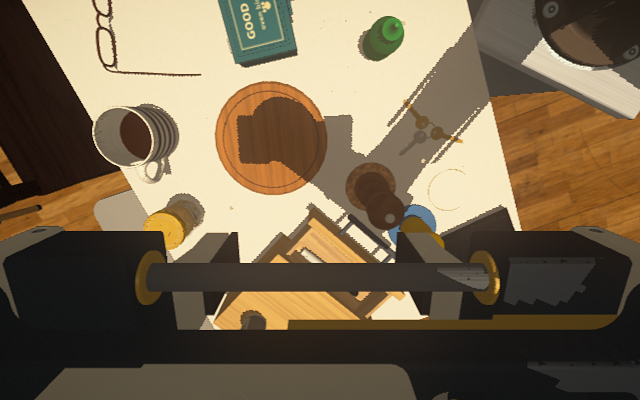

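The wrist view shows the board (271,137), cork coaster and mill (371,187 / knob 391,217), with the handle (365,240) partly hidden by the fingers and the green look-alike at (383,37). I'll shift forward for a clear view of both coasters and the handle.

Emit:
{"fn": "jog_arm", "kwargs": {
  "deltas": [
    [[1,2,3,1,0],[1,3,3,1,0],[1,3,3,1,0],[1,3,3,0,0],[1,1,1,0,0],[1,0,0,0,0]]
  ]
}}

```text
time_s: 1.9
tcp_pos: [0.5335, -0.181, 0.3852]
eef_rot: [180.0, -0.1, -157.0]
contact_force: [-1.1, 0.1, 0.3]
gripper_width: 0.0876
gripper_force: 0.0
```

```bash
python3 - <<'E'
from h import *
im,i=snap('wrist','w2.png'); np.save('pics/w2v',i['view']); s=r.get_state(); print(s['tcp_pos'],s['eef_rot'],s['time_s'])
E
```

```text
[ 0.53302634 -0.18160274  0.3855446 ] [ 1.79978499e+02 -5.74322231e-02 -1.57012608e+02] 1.95
```

View pics/w2.png

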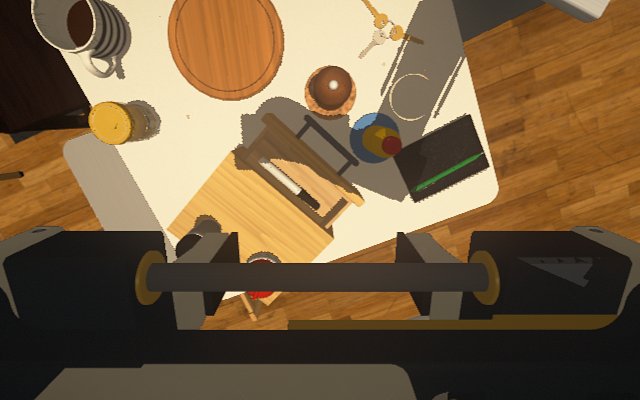

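The view shows the mill knob (333,86) on cork (330,92), the mustard cap (391,146) on blue (375,137), the handle from (306,118) to (356,162), the marker (290,183), the pen (449,172) and the notebook (440,158). I'll triangulate these against the top view.

```bash
python3 - <<'E'
from h import *
T=r.camera_info('top'); W=r.camera_info('wrist'); W1=dict(W,view=np.load('pics/w1v.npy')); W=dict(W,view=np.load('pics/w2v.npy'))
tc=lambda u,v:(170+(u-1.2)/3.4,95+(v-1.2)/3.4)
for n,a,b in [('mtip',(330,316),(392,146)),('knob',(526,364),(333.5,86)),('hL',(383,259),(356,163)),('hR',(550,320),(306,118)),('penA',(207,254),(415,191)),('penB',(74,422),(483,152)),('mkA',(426,112),(317,206)),('mkB',(616,172),(262,160)),
 ('nbTop',(182,232),(412,202)),('nbR',(298,325),(397,151)),('nbBot',(160,494),(470,115)),('nbL',(38,398),(485,157)),('boxFL',(362,48),(334,239))]:
    p,g=two(T,tc(*a),W,b); print(n,p.round(4),'gap',round(g,4))
t=np.load('pics/t0.npy');w=np.load('pics/w2.npy');w1=np.load('pics/w1.npy')
def fit(P,R):
    from scipy.optimize import least_squares
    P=np.array(P); q=least_squares(lambda q:np.hypot(*(P-q).T)-R,P.mean(0),loss='soft_l1',f_scale=.0007); return q.x.round(4),np.median(abs(q.fun)).round(5),len(P)
for o,lo,hi,z,R,L in [('blue',(95,60,40),(125,255,255),.005,.045,[(t,T,(275,196)),(w,W,(374,137))]),('cork',(3,60,40),(20,255,255),.005,.045,[(t,T,(322,212)),(w,W,(330,92)),(w1,W1,(371,187))]),('board',(3,60,30),(20,255,255),.014,.095,[(t,T,(406,216)),(w1,W1,(271,137))])]:
    for im,I,c in L:
        for zz in (z-.005,z,z+.02):
            m=cv2.inRange(cv2.cvtColor(im,cv2.COLOR_BGR2HSV),lo,hi); k=np.zeros_like(m); cv2.circle(k,c,70 if R>.05 else 33,255,-1); m&=k
            cs=max(cv2.findContours(m,cv2.RETR_EXTERNAL,cv2.CHAIN_APPROX_NONE)[0],key=cv2.contourArea)
            hull=cv2.convexHull(cs)[:,0].astype(float)
            print(o,zz,*fit([plane(I,u,v,zz)[:2] for u,v in hull],R))
E
```

```text
mtip [ 0.4677 -0.0891  0.1077] gap 0.0012
knob [ 0.4304 -0.2033  0.1685] gap 0.0006
hL [ 0.5185 -0.1139  0.0322] gap 0.0003
hR [ 0.4834 -0.2241 -0.0037] gap 0.0001
penA [ 0.5208 -0.001   0.044 ] gap 0.0018
penB [0.4143 0.0882 0.0171] gap 0.0008
mkA [ 0.6287 -0.1408 -0.0047] gap 0.0025
mkB [ 0.5818 -0.269   0.0117] gap 0.0004
nbTop [ 0.5501  0.0299 -0.0194] gap 0.0012
nbR [ 0.4722 -0.0617  0.0478] gap 0.0014
nbBot [0.368  0.0311 0.0215] gap 0.0024
nbL [0.4253 0.1109 0.0029] gap 0.0179
boxFL [ 0.6408 -0.105   0.0919] gap 0.002
blue 0.0 [ 0.4666 -0.0951] 0.00116 21
blue 0.005 [ 0.4657 -0.0955] 0.00129 21
blue 0.025 [ 0.4617 -0.0968] 0.0024 21
blue 0.0 [ 0.4685 -0.0946] 0.00204 13
blue 0.005 [ 0.4688 -0.0952] 0.00206 13
blue 0.025 [ 0.4698 -0.0978] 0.0022 13
cork 0.0 [ 0.4277 -0.1998] 0.00083 17
cork 0.005 [ 0.4275 -0.1996] 0.0008 17
cork 0.025 [ 0.4266 -0.199 ] 0.00063 17
cork 0.0 [ 0.4285 -0.2015] 0.00119 31
cork 0.005 [ 0.4293 -0.2016] 0.00115 31
cork 0.025 [ 0.4329 -0.2016] 0.00167 31
cork 0.0 [ 0.4282 -0.1995] 0.01456 36
cork 0.005 [ 0.4275 -0.2008] 0.014 36
cork 0.025 [ 0.4244 -0.206 ] 0.01178 36
board 0.009000000000000001 [ 0.3965 -0.423 ] 0.03737 32
board 0.014 [ 0.3962 -0.4217] 0.03663 32
board 0.034 [ 0.3947 -0.4163] 0.03367 32
board 0.009000000000000001 [ 0.4198 -0.3922] 0.0009 46
board 0.014 [ 0.419  -0.3906] 0.00114 46
board 0.034 [ 0.4152 -0.3828] 0.00336 46
```

Emit:
{"fn": "jog_arm", "kwargs": {
  "deltas": [
    [[1,-3,-0.5,-1,0],[1,-4,-0.8,-2,0],[1,-3.4,-0.7,-3,0],[1,0,0,-4,0],[1,0,0,-4,0],[1,0,0,-4,0],[1,0,0,-3,0],[1,0,0,-1,0]]
  ],
  "force": 25
}}

```text
time_s: 2.95
tcp_pos: [0.4276, -0.2021, 0.1648]
eef_rot: [179.9, -0.1, -157.1]
contact_force: [0.2, -0.7, 1.4]
gripper_width: 0.0878
gripper_force: 0.0
```

Emit:
{"fn": "jog_arm", "kwargs": {
  "deltas": [
    [[1,0.2,0,-1,0],[1,0,0,-0.8,0],[0.2,0,0,0,0],[-0.2,0,0,0,0],[-0.2,0,0,0,0],[-0.2,0,0,0,0],[-0.2,0,0,0,0],[-0.2,0,0,0,0]]
  ],
  "force": 25
}}

```text
time_s: 3.95
tcp_pos: [0.4314, -0.2015, 0.148]
eef_rot: [-180.0, 0.0, -157.0]
contact_force: [-0.1, 1.2, -0.3]
gripper_width: 0.0365
gripper_force: 0.0
```

```bash
python3 - <<'E'
from h import *
a,_=snap('wrist','w3.png'); b,_=snap('scene','s3.png')
cv2.imwrite('pics/c3.png',np.hstack([cv2.resize(a,(400,250)),b[60:310,150:550]]))
s=r.get_state(); print(s['gripper_width'],s['gripper_force'])
E
```

```text
0.035896841112027816 0.0
```

View pics/c3.png

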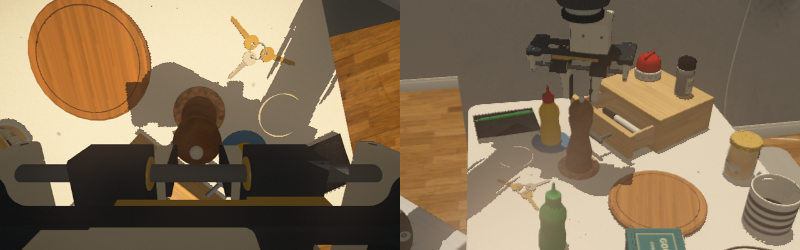

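```bash
python3 - <<'E'
from h import *
S=r.camera_info('scene');W=r.camera_info('wrist'); p=r.get_state()['tcp_pos']; print(p)
tip=p-[0,0,.019]
for I in (S,W): print('tcp',np.round(proj(I,p),1),'tip',np.round(proj(I,tip),1),'knob',np.round(proj(I,(.430,-.203,.172)),1))
b=np.load('pics/s3.npy')[100:230,270:400];a=np.load('pics/w3.npy')[180:310,230:400]
cv2.imwrite('pics/c4.png',np.hstack([cv2.resize(b,(390,390),interpolation=2),cv2.resize(a,(400,390),interpolation=2)]))
E
```

```text
[ 0.43133823 -0.20147102  0.14796843]
tcp [329.9 167.6] tip [329.8 175.7] knob [330.4 157.4]
tcp [317.9 234. ] tip [317.8 223.3] knob [316.4 247.7]
```

View pics/c4.png

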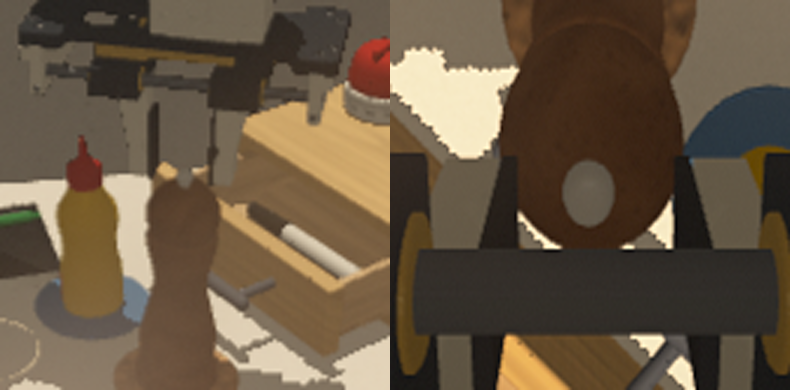

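The crop shows the mill head (knob wrist px 314,244) midway between the fingers, but the finger ends sit about 12 px too high in the scene view (162 instead of 176), so the tips are about 28 mm above where the TCP puts them. The fingers closed at or above the top of the head and held nothing. I'll open, go 15 mm lower (still clear of the knob either way) and try again.

Emit:
{"fn": "jog_arm", "kwargs": {
  "deltas": [
    [[1,0,0,0,0],[1,0,0,0,0],[1,0,0,-0.7,0],[1,0,0,-0.8,0],[0,0,0,0,0],[-0.6,0,0,0,0],[-0.6,0,0,0,0],[-0.6,0,0,0,0]]
  ],
  "force": 15
}}

```text
time_s: 5.05
tcp_pos: [0.4314, -0.2015, 0.1331]
eef_rot: [-180.0, 0.0, -157.0]
contact_force: [0.5, 0.9, -0.3]
gripper_width: 0.0412
gripper_force: 0.0
```

```bash
python3 - <<'E'
from h import *
s=r.get_state(); print(s['gripper_width'],s['gripper_force'],s['tcp_pos'],s['joints'])
E
```

```text
0.041181534364326276 0.03301202545117121 [ 0.43144154 -0.20152167  0.13314826] [-1.28298395e+00  5.34177953e+00 -2.96723008e+01  1.92984992e-03
 -5.49656014e+01 -6.57536840e+01]
```

Emit:
{"fn": "jog_arm", "kwargs": {
  "deltas": [
    [[-0.6,0,0,0,0],[-0.6,0,0,0,0],[-0.6,0,0,0,0],[-0.6,0,0,0,0]]
  ],
  "force": 15
}}

```text
time_s: 5.55
tcp_pos: [0.4315, -0.2016, 0.1331]
eef_rot: [-180.0, 0.0, -157.0]
contact_force: [-0.3, -0.1, 1.8]
gripper_width: 0.0369
gripper_force: 12.6
```

Emit:
{"fn": "jog_arm", "kwargs": {
  "deltas": [
    [[1,0,0,0,0],[1,0,0,0,0],[1,0,0,0,0],[1,0,0,-0.5,0],[1,0,0,-0.4,0],[1,0,0,-0.4,0],[-0.6,0,0,0,0],[-0.6,0,0,0,0]]
  ],
  "force": 20
}}

```text
time_s: 6.55
tcp_pos: [0.4314, -0.2015, 0.12]
eef_rot: [-180.0, 0.0, -157.0]
contact_force: [0.2, 0.1, 0.4]
gripper_width: 0.0735
gripper_force: 0.0
```

Emit:
{"fn": "jog_arm", "kwargs": {
  "deltas": [
    [[-0.6,0,0,0,0],[-0.6,0,0,0,0],[-0.6,0,0,0,0],[-0.6,0,0,0,0],[-0.6,0,0,0,0],[-0.6,0,0,0,0]]
  ]
}}

```text
time_s: 7.3
tcp_pos: [0.4315, -0.2016, 0.1201]
eef_rot: [-180.0, 0.0, -157.0]
contact_force: [-0.0, -0.3, 0.7]
gripper_width: 0.0475
gripper_force: 20.0
```

```bash
python3 - <<'E'
from h import *
S=r.camera_info('scene');W=r.camera_info('wrist'); p=r.get_state()['tcp_pos']; print(p)
for I in (S,W): print('tcp',np.round(proj(I,p),1),'knob',np.round(proj(I,(.430,-.203,.172)),1))
b,_=snap('scene','s5.png');a,_=snap('wrist','w5.png');b=b[100:230,270:400];a=a[180:310,230:400]
cv2.imwrite('pics/c5.png',np.hstack([cv2.resize(b,(390,390),interpolation=2),cv2.resize(a,(400,390),interpolation=2)]))
E
```

```text
[ 0.43148607 -0.20155131  0.12008664]
tcp [329.8 179.5] knob [330.4 157.4]
tcp [317.9 234. ] knob [316.5 273.3]
```

View pics/c5.png

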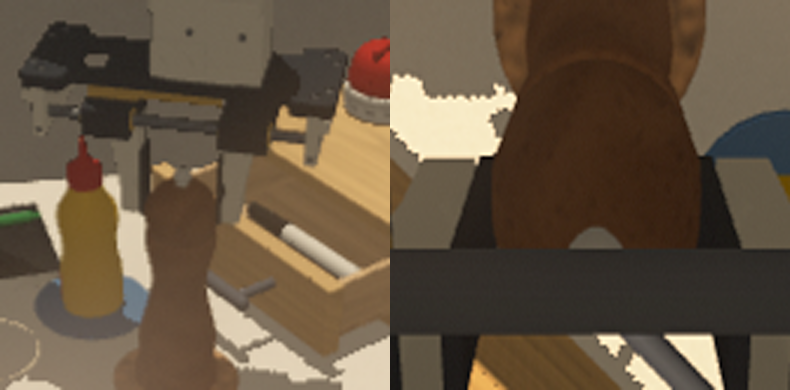

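The grip is now on the 48 mm head with 20 N. Both the image and the contact say the true TCP height is about 28 mm above the reported one; I'll check that when setting down. Next I'll lift and carry the mill to the board.

Emit:
{"fn": "jog_arm", "kwargs": {
  "deltas": [
    [[-0.6,0,0,1,0],[-0.6,0,0,3,0],[-0.6,0,0,3,0],[-0.6,0.3,-2,0,0],[-0.6,0.6,-4,0,0],[-0.6,0.8,-4.4,0,0],[-0.6,0.8,-4.4,0,0],[-0.6,0.3,-2,0,0]]
  ],
  "force": 25
}}

```text
time_s: 8.4
tcp_pos: [0.4591, -0.3712, 0.1896]
eef_rot: [179.9, -0.0, -157.1]
contact_force: [-0.6, -0.1, -2.3]
gripper_width: 0.0465
gripper_force: 25.0
```

Emit:
{"fn": "jog_arm", "kwargs": {
  "deltas": [
    [[-0.6,0,0,0,0],[-0.6,0,0,-2,0],[-0.6,0,0,-2,0],[-0.6,0,0,-1,0],[-0.6,0,0,-0.5,0],[-0.6,0,0,0,0]]
  ]
}}

```text
time_s: 9.15
tcp_pos: [0.4595, -0.3693, 0.1353]
eef_rot: [-180.0, 0.0, -157.0]
contact_force: [-0.2, 1.1, -1.6]
gripper_width: 0.0467
gripper_force: 25.0
```

Emit:
{"fn": "jog_arm", "kwargs": {
  "deltas": [
    [[-0.6,0,0,-0.3,0],[-0.6,0,0,-0.2,0],[-0.6,0,0,-0.1,0],[-0.6,0,0,0,0]]
  ]
}}

```text
time_s: 9.65
tcp_pos: [0.4594, -0.3696, 0.1291]
eef_rot: [-180.0, 0.0, -157.0]
contact_force: [0.2, 0.9, -1.3]
gripper_width: 0.0469
gripper_force: 25.0
```

Emit:
{"fn": "jog_arm", "kwargs": {
  "deltas": [
    [[-0.6,0,0,-0.1,0],[-0.6,0,0,-0.1,0],[-0.6,0,0,0,0]]
  ]
}}

```text
time_s: 10.02
tcp_pos: [0.46, -0.3702, 0.1289]
eef_rot: [-179.9, 0.1, -157.0]
contact_force: [-2.6, 1.8, 10.2]
gripper_width: 0.0469
gripper_force: 25.0
```

Emit:
{"fn": "jog_arm", "kwargs": {
  "deltas": [
    [[-0.6,0,0,0.1,0],[0,0,0,0,0],[1,0,0,0,0],[1,0,0,0,0],[1,0,0,2,0],[1,0,0,4,0],[1,0,0,4,0],[1,0,2,1,0]]
  ]
}}

```text
time_s: 11.02
tcp_pos: [0.4604, -0.3504, 0.2403]
eef_rot: [-179.8, 0.1, -157.1]
contact_force: [-0.2, -0.6, -0.4]
gripper_width: 0.0874
gripper_force: 0.0
```

Emit:
{"fn": "jog_arm", "kwargs": {
  "deltas": [
    [[1,0,4,0,0],[1,0,5,0,0],[1,0.3,5,0,0],[1,0.3,5,0,0],[1,0,4,0,0],[1,0,2.5,0,0],[1,0,0,0,0]]
  ]
}}

```text
time_s: 11.9
tcp_pos: [0.4648, -0.0927, 0.2373]
eef_rot: [180.0, -0.0, -156.9]
contact_force: [0.1, 0.1, -0.9]
gripper_width: 0.0874
gripper_force: 0.0
```

```bash
python3 - <<'E'
from h import *
s=r.get_state(); print(s['tcp_pos'],s['time_s'])
W=r.camera_info('wrist');a,_=snap('wrist','w6.png');b,_=snap('top','t6.png')
print(np.round(proj(W,(.467,-.0953,.147)),1),np.round(proj(W,(.467,-.0953,.005)),1),np.round(proj(W,s['tcp_pos']),1))
cv2.imwrite('pics/c6.png',np.hstack([cv2.resize(b[80:280,170:470],(480,320)),a[40:360,180:490]]))
E
```

```text
[ 0.46476205 -0.09268859  0.23733017] 11.9
[314. 197.] [314.9 168.9] [317.9 234. ]
```

View pics/c6.png

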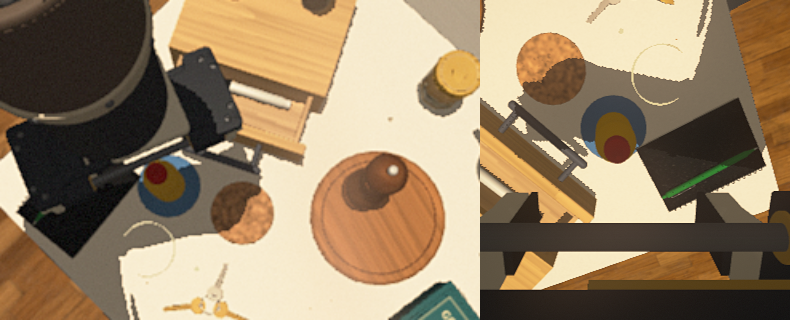

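The mill stands upright on the board (top crop 375,190). The mustard cap is at wrist px (317,190), close to the predicted spot. Cork and handle are clear here, so I'll measure both while the view is good.

```bash
python3 - <<'E'
from h import *
from scipy.optimize import least_squares
W=r.camera_info('wrist');T=r.camera_info('top');w=np.load('pics/w6.npy');t=np.load('pics/t6.npy')
def fit(im,I,c,lo,hi,z,R,rad):
    m=cv2.inRange(cv2.cvtColor(im,cv2.COLOR_BGR2HSV),lo,hi); k=np.zeros_like(m); cv2.circle(k,c,rad,255,-1); m&=k
    cs=max(cv2.findContours(m,cv2.RETR_EXTERNAL,cv2.CHAIN_APPROX_NONE)[0],key=cv2.contourArea)
    P=np.array([plane(I,u,v,z)[:2] for u,v in cv2.convexHull(cs)[:,0].astype(float)])
    q=least_squares(lambda q:np.hypot(*(P-q[:2]).T)-q[2],[*P.mean(0),R],loss='soft_l1',f_scale=.0007); return q.x.round(4)
C=((3,50,30),(20,255,255),.005,.045);B=((95,50,30),(125,255,255),.005,.045)
print('cork W',fit(w,W,(251,109),*C,42),'T',fit(t,T,(321,213),*C,28))
print('blue W',fit(w,W,(313,170),*B,42))
for z in (.047,.05): print(z,plane(W,215,146,z).round(4),plane(W,283,203,z).round(4))
# mustard body yellow/red
h=cv2.cvtColor(w,cv2.COLOR_BGR2HSV)
m=cv2.inRange(h,(0,120,40),(8,255,255))|cv2.inRange(h,(172,120,40),(180,255,255)); k=np.zeros_like(m); cv2.circle(k,(317,190),25,255,-1); m&=k
M=cv2.moments(m,True); u,v=M['m10']/M['m00'],M['m01']/M['m00']; print('cap',u,v,M['m00'],plane(W,u,v,.118).round(4),plane(W,u,v,.14).round(4))
E
```

```text
cork W [ 0.432  -0.2001  0.0494] T [ 0.4325 -0.1908  0.0548]
blue W [ 0.5066 -0.1177  0.0135]
0.047 [ 0.4811 -0.22    0.047 ] [ 0.5155 -0.1196  0.047 ]
0.05 [ 0.4804 -0.2192  0.05  ] [ 0.5146 -0.1196  0.05  ]
cap 316.5860215053763 188.90143369175627 558.0 [ 0.466  -0.0947  0.118 ] [ 0.4609 -0.0969  0.14  ]
```

Emit:
{"fn": "jog_arm", "kwargs": {
  "deltas": [
    [[1,0.1,-0.2,-2,0],[1,0,0,-4,0],[1,0,0,-4,0],[1,0,0,-3,0],[1,0,0,-2,0],[1,0,0,-1,0],[1,0,0,-0.3,0],[-0.6,0,0,0,0]]
  ],
  "force": 25
}}

```text
time_s: 13.0
tcp_pos: [0.4667, -0.0967, 0.0754]
eef_rot: [-180.0, 0.0, -157.1]
contact_force: [0.3, -1.0, 0.4]
gripper_width: 0.0821
gripper_force: 0.0
```

Emit:
{"fn": "jog_arm", "kwargs": {
  "deltas": [
    [[-0.6,0,0,0,0],[-0.6,0,0,0,0],[-0.6,0,0,0,0],[-0.6,0,0,0,0],[-0.6,0,0,0,0],[-0.6,0,0,0,0]]
  ]
}}

```text
time_s: 13.75
tcp_pos: [0.4665, -0.0964, 0.0752]
eef_rot: [180.0, 0.0, -157.0]
contact_force: [-1.7, 0.9, 4.1]
gripper_width: 0.0333
gripper_force: 22.2
```

Emit:
{"fn": "jog_arm", "kwargs": {
  "deltas": [
    [[0.6,0,0,0,0],[1,0,0,0,0],[1,0,0,0,0],[1,0,0,-0.3,0],[1,0,0,-0.4,0],[1,0,0,0,0]]
  ]
}}

```text
time_s: 14.5
tcp_pos: [0.4659, -0.0966, 0.0674]
eef_rot: [180.0, -0.1, -157.0]
contact_force: [0.1, -0.1, -0.5]
gripper_width: 0.0854
gripper_force: 0.0
```

Emit:
{"fn": "jog_arm", "kwargs": {
  "deltas": [
    [[-0.6,0,0,0,0],[-0.6,0,0,0,0],[-0.6,0,0,0,0],[-0.6,0,0,0,0],[-0.6,0,0,0,0],[-0.6,0,0,0,0],[-0.6,0,0,0,0]]
  ]
}}

```text
time_s: 15.38
tcp_pos: [0.4664, -0.0963, 0.0681]
eef_rot: [180.0, 0.0, -157.0]
contact_force: [-2.1, 2.2, 3.9]
gripper_width: 0.0415
gripper_force: 24.7
```

Emit:
{"fn": "jog_arm", "kwargs": {
  "deltas": [
    [[0.6,0,0,0,0],[1,0,0,0,0],[1,0,0,0,0],[1,0,0,-0.2,0],[1,0,0,-0.1,0],[1,0,0,0,0]]
  ]
}}

```text
time_s: 16.12
tcp_pos: [0.4662, -0.0965, 0.0648]
eef_rot: [180.0, -0.0, -157.0]
contact_force: [0.3, 0.2, 0.8]
gripper_width: 0.087
gripper_force: 0.0
```

Emit:
{"fn": "jog_arm", "kwargs": {
  "deltas": [
    [[0.6,0,0,-0.1,0],[0.2,0,0,-0.1,0],[0.2,0,0,0,0]]
  ]
}}

```text
time_s: 16.5
tcp_pos: [0.4662, -0.0965, 0.0629]
eef_rot: [180.0, -0.0, -157.0]
contact_force: [-0.1, 0.8, -0.0]
gripper_width: 0.0631
gripper_force: 0.0
```

Emit:
{"fn": "jog_arm", "kwargs": {
  "deltas": [
    [[-0.6,0,0,0,0],[-0.6,0,0,0,0],[-0.6,0,0,0,0],[-0.6,0,0,0,0],[-0.6,0,0,0,0]]
  ]
}}

```text
time_s: 17.12
tcp_pos: [0.4663, -0.0965, 0.063]
eef_rot: [180.0, 0.0, -157.0]
contact_force: [-0.5, 0.3, -0.1]
gripper_width: 0.0434
gripper_force: 25.0
```

Emit:
{"fn": "jog_arm", "kwargs": {
  "deltas": [
    [[-0.6,0,0,1,0],[-0.6,0,0,3,0],[-0.6,0,0,3,0],[-0.6,-1,-2,2,0],[-0.6,-1.9,-4,0,0],[-0.6,-2,-4,0,0],[-0.6,-2,-4,0,0],[-0.6,-2,-4,0,0]]
  ],
  "force": 30
}}

```text
time_s: 18.12
tcp_pos: [0.3763, -0.2776, 0.1535]
eef_rot: [-180.0, 0.0, -157.0]
contact_force: [1.6, -0.1, -2.5]
gripper_width: 0.0437
gripper_force: 30.0
```

Emit:
{"fn": "jog_arm", "kwargs": {
  "deltas": [
    [[-0.6,0,-4,0,0],[-0.6,0,-4,0,0],[-0.6,0,-3,0,0],[-0.6,0,-2,0,0],[-0.6,0,0,-1,0],[-0.6,0,0,-3,0],[-0.6,0,0,-2.5,0],[-0.6,0,0,-0.5,0]]
  ]
}}

```text
time_s: 19.12
tcp_pos: [0.3761, -0.4049, 0.0812]
eef_rot: [179.8, -0.1, -157.0]
contact_force: [-0.4, 0.3, -2.3]
gripper_width: 0.0433
gripper_force: 30.0
```

Emit:
{"fn": "jog_arm", "kwargs": {
  "deltas": [
    [[-0.6,0,0,-0.5,0],[-0.6,0,0,-0.3,0],[-0.6,0,0,-0.2,0],[-0.6,0,0,-0.1,0],[-0.6,0,0,0,0]]
  ]
}}

```text
time_s: 19.75
tcp_pos: [0.3774, -0.4066, 0.0721]
eef_rot: [-180.0, 0.0, -157.0]
contact_force: [-0.2, -0.9, -3.3]
gripper_width: 0.0432
gripper_force: 30.0
```

Emit:
{"fn": "jog_arm", "kwargs": {
  "deltas": [
    [[-0.6,0,0,-0.1,0],[-0.6,0,0,0,0]]
  ]
}}

```text
time_s: 20.0
tcp_pos: [0.3775, -0.4067, 0.0719]
eef_rot: [-180.0, 0.0, -157.0]
contact_force: [-1.9, 1.7, 5.7]
gripper_width: 0.0434
gripper_force: 30.0
```

Emit:
{"fn": "jog_arm", "kwargs": {
  "deltas": [
    [[0,0,0,0.1,0],[1,0,0,0,0],[1,0,0,0,0],[1,0,0,2,0],[1,0,0,4,0],[1,0,0,5,0],[1,0,1,4,0],[0,1,3,1,-0.04]]
  ]
}}

```text
time_s: 21.0
tcp_pos: [0.3884, -0.3677, 0.2352]
eef_rot: [-179.8, 0.2, -159.5]
contact_force: [1.1, 0.3, -0.2]
gripper_width: 0.0824
gripper_force: 0.0
```

Emit:
{"fn": "jog_arm", "kwargs": {
  "deltas": [
    [[-1,2,4,0,-0.1],[-1,3,4,0,-0.1],[-1,3,4,0,-0.1],[-1,3,3,0,-0.1],[-1,1.5,2,0,-0.1],[-1,0.5,2.1,0,-0.1],[-1,0,0,0,-0.1],[-1,0,0,0,0]]
  ]
}}

```text
time_s: 22.0
tcp_pos: [0.5175, -0.1753, 0.232]
eef_rot: [-180.0, 0.0, 160.6]
contact_force: [0.3, 0.3, -0.3]
gripper_width: 0.0038
gripper_force: 0.0
```

```bash
python3 - <<'E'
from h import *
s=r.get_state(); print(s['tcp_pos'],s['eef_rot'],s['time_s'])
W=r.camera_info('wrist');a,_=snap('wrist','w7.png');b,_=snap('top','t7.png');np.save('pics/w7v',W['view'])
print(np.round(proj(W,(.498,-.169,.052)),1),np.round(proj(W,(.4285,-.2005,.005)),1),np.round(proj(W,s['tcp_pos']),1))
cv2.imwrite('pics/c7.png',np.hstack([cv2.resize(b[80:280,200:500],(360,240)),cv2.resize(a,(440,275))[:240]]))
E
```

```text
[ 0.51754263 -0.17526998  0.23204144] [-1.79998765e+02  1.59738571e-02  1.60640412e+02] 22.0
[317.1 158.2] [275.6 109.5] [318.  233.3]
```

View pics/c7.png

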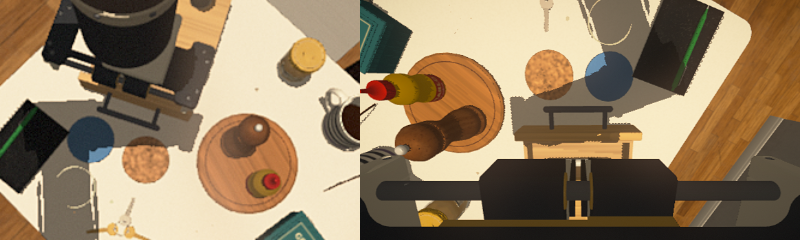

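Both items stand upright on the board. The handle bar spans wrist px 272–366 at row 157, as predicted (317,158), and lies horizontal, so the yaw is aligned. Coasters and notebook are fully visible, so I'll fit them now.

```bash
python3 - <<'E'
from h import *
from scipy.optimize import least_squares
W=r.camera_info('wrist');w=np.load('pics/w7.npy');T=r.camera_info('top');t=np.load('pics/t7.npy')
def fit(im,I,c,lo,hi,z,rad,n):
    m=cv2.inRange(cv2.cvtColor(im,cv2.COLOR_BGR2HSV),lo,hi); k=np.zeros_like(m); cv2.circle(k,c,rad,255,-1); m&=k
    m=cv2.morphologyEx(m,cv2.MORPH_OPEN,np.ones((3,3)))
    cs=max(cv2.findContours(m,cv2.RETR_EXTERNAL,cv2.CHAIN_APPROX_NONE)[0],key=cv2.contourArea)
    P=np.array([plane(I,u,v,z)[:2] for u,v in cv2.convexHull(cs)[:,0].astype(float)])
    q=least_squares(lambda q:np.hypot(*(P-q[:2]).T)-q[2],[*P.mean(0),.045],loss='soft_l1',f_scale=.0007); print(n,q.x.round(4),np.median(abs(q.fun)).round(4))
C=((3,70,30),(20,255,255),.005);B=((100,70,20),(125,255,255),.005)
fit(w,W,(275,109),*C,44,'corkW');fit(w,W,(362,111),*B,44,'blueW')
fit(t,T,(321,213),*C,24,'corkT');fit(t,T,(276,196),*B,24,'blueT')
# pen
for n,im,I in (('W',w,W),('T',t,T)):
    m=cv2.inRange(cv2.cvtColor(im,cv2.COLOR_BGR2HSV),(45,100,25),(75,255,255)); 
    k=np.zeros_like(m); 
    if n=='W': k[0:160,400:]=255
    else: k[150:250,170:260]=255
    m&=k; ys,xs=np.nonzero(m); P=np.array([plane(I,u,v,.018)[:2] for u,v in zip(xs+0.,ys+0.)])
    c=P.mean(0); d=np.linalg.svd(P-c,full_matrices=False)[2][0]; q=(P-c)@d; print('pen',n,c.round(4),np.degrees(np.arctan2(d[1],d[0])).round(1),(c+d*(q.max()+q.min())/2).round(4),np.ptp(q).round(4))
    if n=='W':
        m=cv2.inRange(im,(0,0,0),(45,45,45)); k[:]=0; k[0:165,395:545]=255; m&=k
        cs=max(cv2.findContours(m,cv2.RETR_EXTERNAL,cv2.CHAIN_APPROX_NONE)[0],key=cv2.contourArea)
        for p in cv2.boxPoints(cv2.minAreaRect(cs)): print('nb',p,plane(I,*p.astype(float),.012).round(4))
E
```

```text
corkW [ 0.4343 -0.2024  0.0501] 0.0012
blueW [ 0.4418 -0.1146  0.0192] 0.0037
corkT [ 0.4279 -0.1992  0.0449] 0.0002
blueT [ 0.4664 -0.0957  0.0431] 0.0002
pen W [0.4567 0.0551] -36.8 [0.4608 0.052 ] 0.1096
nb [395.68845 110.87259] [ 0.48   -0.0592  0.012 ]
nb [437.39108    8.932755] [0.387  0.0159 0.012 ]
nb [490.65836   30.723907] [0.4296 0.0694 0.012 ]
nb [448.95572 132.66374] [ 0.5282 -0.0023  0.012 ]
pen T [0.4715 0.0459] 142.9 [0.4715 0.0459] 0.1369
```

Emit:
{"fn": "jog_arm", "kwargs": {
  "deltas": [
    [[-1,0,0,-3,0],[-1,0,0,-4,0],[-1,0,0,-4,0],[-1,0,0,-4,0],[-1,0,0,-3,0],[-1,0,0,-2,0],[-1,0,0,-1,0],[-1,0,0,0,0]]
  ]
}}

```text
time_s: 23.1
tcp_pos: [0.5171, -0.1757, 0.0217]
eef_rot: [-180.0, -0.0, 160.6]
contact_force: [-0.1, -0.4, 1.0]
gripper_width: 0.0005
gripper_force: 0.0
```

Emit:
{"fn": "jog_arm", "kwargs": {
  "deltas": [
    [[-1,-0.5,0.18,0,0],[-1,-0.9,0.33,0,0],[-1,-0.9,0.33,0,0],[-1,-0.9,0.33,0,0],[-1,-0.9,0.33,0,0],[-1,-0.9,0.33,0,0],[-1,-0.9,0.33,0,0],[-1,-0.4,0.14,0,0]]
  ]
}}

```text
time_s: 24.1
tcp_pos: [0.4584, -0.1528, 0.0231]
eef_rot: [179.9, 0.5, 160.7]
contact_force: [15.0, -12.2, -6.8]
gripper_width: 0.0005
gripper_force: 7.8
```

Emit:
{"fn": "jog_arm", "kwargs": {
  "deltas": [
    [[-1,-0.2,0.07,0,0],[-1,-0.2,0.07,0,0],[-1,0,0,0,0]]
  ]
}}

```text
time_s: 24.48
tcp_pos: [0.4585, -0.1517, 0.0243]
eef_rot: [179.8, 0.8, 160.7]
contact_force: [18.5, -12.5, -6.7]
gripper_width: 0.0006
gripper_force: 9.3
```

Emit:
{"fn": "jog_arm", "kwargs": {
  "deltas": [
    [[-1,0.7,-0.25,0,0],[-1,0,0,3,0],[-1,0,0,4,0],[-1,0,0,5,0],[-1,3,-1,5,0],[-1,4,-1.4,3,0],[-1,4,-1.4,1,0],[-1,4,-1.4,0,0]]
  ]
}}

```text
time_s: 25.48
tcp_pos: [0.6081, -0.2057, 0.2326]
eef_rot: [180.0, 0.0, 160.6]
contact_force: [1.1, 0.9, -0.3]
gripper_width: 0.0004
gripper_force: 0.0
```

```bash
python3 - <<'E'
from h import *
s=r.get_state(); print(s['tcp_pos'],s['eef_rot'],s['time_s'],s['joints'].round(1))
W=r.camera_info('wrist');a,_=snap('wrist','w8.png');np.save('pics/w8v',W['view']); b,_=snap('top','t8.png'); s8,_=snap('scene','s8.png')
print(np.round(proj(W,(.444,-.147,.052)),1),np.round(proj(W,(.543,-.182,.03)),1))
cv2.imwrite('pics/c8.png',np.vstack([np.hstack([a[:260,160:560],b[60:320,100:500]]),np.hstack([s8[100:300,200:600],s8[100:300,200:600]*0])]))
E
```

```text
[ 0.60810659 -0.20566195  0.23258773] [1.79963692e+02 9.98890503e-03 1.60564109e+02] 25.475 [  -1.3   16.6   -1.5   -0.   -71.9 -108.1]
[318.2  10.1] [318.  114.9]
```

View pics/c8.png

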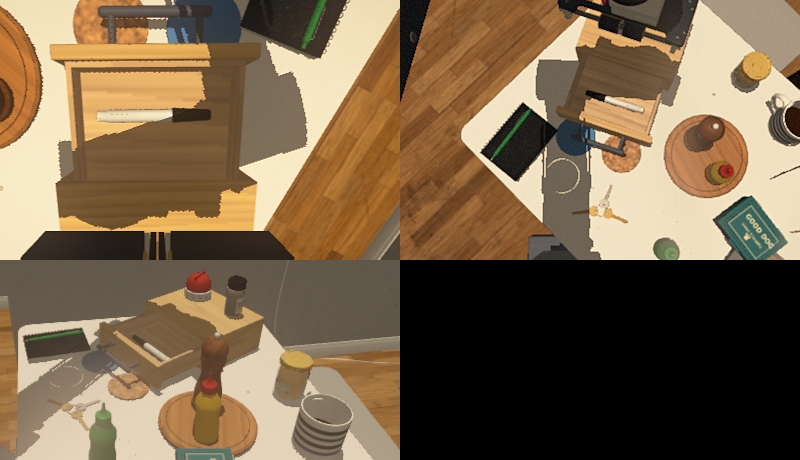

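The drawer is out: handle at wrist px (316,11), as predicted. The marker lies crosswise from (257,115) to (371,115), clear of the box front edge (row 182).

```bash
python3 - <<'E'
from h import *
W=dict(r.camera_info('wrist'),view=np.load('pics/w8v.npy'));T=r.camera_info('top')
for a,b in [((371,115),(287,152)),((257,115),(343,171))]:
    p,g=two(W,a,T,b); print(p.round(4),round(g,4),plane(W,*a,.03).round(4))
h=plane(W,316,11,.050);f=np.array([plane(W,217,182,.085),plane(W,416,180,.085)]);print('handle',h.round(4),'box front',f.round(4))
x=np.array([.943,-.332,0]);print('opening',[(q-h)@x-.05 for q in f], 'mk behind handle',(plane(W,314,115,.03)-h)@x)
m=cv2.inRange(np.load('pics/w8.npy'),(0,0,0),(50,50,50));ys,xs=np.nonzero(m[100:130,320:380]);print(xs.min()+320,xs.max()+320,ys.min()+100,ys.max()+100)
E
```

```text
[ 0.5642 -0.1224  0.0238] 0.0026 [ 0.5643 -0.1222  0.03  ]
[ 0.5183 -0.25    0.0294] 0.0023 [ 0.5187 -0.251   0.03  ]
handle [ 0.4435 -0.1492  0.05  ] box front [[ 0.5722 -0.3091  0.085 ]
 [ 0.6422 -0.1043  0.085 ]]
opening [np.float64(0.12444473836940427), np.float64(0.122515912387355)] mk behind handle 0.10486108250779112
333 369 108 120
```

Emit:
{"fn": "jog_arm", "kwargs": {
  "deltas": [
    [[-0.2,-1,0.4,0,0.17],[-0.2,-2,0.5,0,0.17],[-0.2,-2,0.5,0,0.17],[-0.2,-1.7,0.5,0,0.17],[-0.2,0,0,0,0.17],[-0.2,0,0,0,0.17],[-0.2,0,0,0,0.17],[-0.2,0,0,0,0.17]]
  ],
  "force": 12
}}

```text
time_s: 26.62
tcp_pos: [0.5387, -0.186, 0.2316]
eef_rot: [179.9, -0.0, -121.2]
contact_force: [-0.0, -0.5, 0.2]
gripper_width: 0.0349
gripper_force: 0.0
```

Emit:
{"fn": "jog_arm", "kwargs": {
  "deltas": [
    [[-0.2,0,0,0,0.17],[-0.2,0,0,0,0.04],[-0.2,0,0,0,0]]
  ]
}}

```text
time_s: 27.0
tcp_pos: [0.5391, -0.1861, 0.2317]
eef_rot: [179.9, 0.0, -109.5]
contact_force: [0.8, 0.5, -0.3]
gripper_width: 0.0352
gripper_force: 0.0
```

Emit:
{"fn": "jog_arm", "kwargs": {
  "deltas": [
    [[-0.2,0.24,-0.05,-3,0],[-0.2,0,0,-4,0],[-0.2,0,0,-4,0],[-0.2,0,0,-4,0],[-0.2,0,0,-3,0],[-0.2,0,0,-1.5,0],[-0.2,0,0,-1,0],[-0.2,0,0,0,0]]
  ]
}}

```text
time_s: 28.0
tcp_pos: [0.5427, -0.1871, 0.027]
eef_rot: [180.0, -0.0, -109.5]
contact_force: [0.5, 0.7, -0.2]
gripper_width: 0.0349
gripper_force: 0.0
```

Emit:
{"fn": "jog_arm", "kwargs": {
  "deltas": [
    [[-0.2,0,0,-0.5,0],[-0.2,0,0,-0.4,0],[-0.2,0,0,0,0]]
  ]
}}

```text
time_s: 28.38
tcp_pos: [0.5427, -0.1871, 0.0179]
eef_rot: [180.0, 0.0, -109.5]
contact_force: [0.7, -0.6, 0.8]
gripper_width: 0.035
gripper_force: 0.0
```

Emit:
{"fn": "jog_arm", "kwargs": {
  "deltas": [
    [[-0.9,0,0,0,0],[-0.9,0,0,0,0],[-0.9,0,0,0,0],[-0.9,0,0,0,0],[-0.9,0,0,0,0]]
  ]
}}

```text
time_s: 29.0
tcp_pos: [0.5427, -0.1871, 0.018]
eef_rot: [180.0, 0.0, -109.5]
contact_force: [-0.1, 0.2, 0.4]
gripper_width: 0.0048
gripper_force: 0.0
```

Emit:
{"fn": "jog_arm", "kwargs": {
  "deltas": [
    [[-0.2,0,0,0,0],[-0.2,0,0,0,0],[-0.2,0,0,0,0],[-0.2,0,0,-0.4,0],[-0.2,0,0,-0.4,0],[-0.2,0,0,-0.4,0],[-0.2,0,0,0,0]]
  ]
}}

```text
time_s: 29.88
tcp_pos: [0.5424, -0.1871, 0.0054]
eef_rot: [179.9, -0.0, -109.5]
contact_force: [0.3, -0.3, -0.1]
gripper_width: 0.035
gripper_force: 0.0
```

Emit:
{"fn": "jog_arm", "kwargs": {
  "deltas": [
    [[-0.9,0,0,0,0],[-0.9,0,0,0,0],[-0.9,0,0,0,0],[-0.9,0,0,0,0],[-0.9,0,0,0,0]]
  ]
}}

```text
time_s: 30.5
tcp_pos: [0.5429, -0.1871, 0.0061]
eef_rot: [-180.0, 0.0, -109.5]
contact_force: [0.7, 0.8, 0.9]
gripper_width: 0.0152
gripper_force: 12.0
```

The grip is 15 mm wide on a 17 mm marker, so it's a little above the middle. I'll go 5 mm deeper for a firm hold.

Emit:
{"fn": "jog_arm", "kwargs": {
  "deltas": [
    [[-0.2,0,0,0,0],[-0.2,0,0,0,0],[-0.2,0,0,-0.2,0],[-0.2,0,0,-0.3,0],[-0.2,0,0,0,0]]
  ]
}}

```text
time_s: 31.12
tcp_pos: [0.544, -0.1875, 0.0017]
eef_rot: [-179.9, 0.0, -109.4]
contact_force: [1.1, -1.2, 5.3]
gripper_width: 0.0349
gripper_force: 2.7
```

Emit:
{"fn": "jog_arm", "kwargs": {
  "deltas": [
    [[-0.9,0,0,0,0],[-0.9,0,0,0,0],[-0.9,0,0,0,0],[-0.9,0,0,0,0],[-0.9,0,0,0,0]]
  ]
}}

```text
time_s: 31.75
tcp_pos: [0.5435, -0.1873, 0.0017]
eef_rot: [-179.9, 0.0, -109.4]
contact_force: [-1.3, -0.8, 7.2]
gripper_width: 0.0152
gripper_force: 13.6
```

Emit:
{"fn": "jog_arm", "kwargs": {
  "deltas": [
    [[-0.9,0,0,0.5,0],[-0.9,0,0,2,0],[-0.9,0,0,4,0],[-0.9,0,0,4,0],[-0.9,-1,1.5,2,0.15],[-0.9,-1.5,3,0,0.15],[-0.9,-2,3.5,0,0.16],[-0.9,-2,3.5,0,0.16]]
  ]
}}

```text
time_s: 32.75
tcp_pos: [0.4768, -0.0713, 0.1259]
eef_rot: [180.0, 0.0, -73.7]
contact_force: [1.5, 0.4, 0.7]
gripper_width: 0.0149
gripper_force: 12.0
```

Emit:
{"fn": "jog_arm", "kwargs": {
  "deltas": [
    [[-0.9,-2,3.5,0,0.16],[-0.9,-1.5,3,0,0.16],[-0.9,-0.5,1.2,0,0.15],[-0.9,0,0,0,0.156],[-0.9,0,0,0,0]]
  ]
}}

```text
time_s: 33.38
tcp_pos: [0.4375, 0.0051, 0.126]
eef_rot: [-180.0, 0.0, -38.1]
contact_force: [1.1, -1.3, -0.6]
gripper_width: 0.0152
gripper_force: 12.0
```

```bash
python3 - <<'E'
from h import *
s=r.get_state(); print(s['tcp_pos'],s['eef_rot'],s['time_s'],s['joints'].round(1),s['gripper_width'],s['gripper_force'])
W=r.camera_info('wrist');a,_=snap('wrist','w9.png');np.save('pics/w9v',W['view']); s8,_=snap('scene','s9.png'); b,_=snap('top','t9.png')
cv2.imwrite('pics/c9.png',np.hstack([a[40:340,120:520],s8[60:360,200:600]]))
E
```

```text
[0.43751931 0.00508762 0.12601807] [-1.79996893e+02  3.97944774e-03 -3.81180244e+01] 33.375 [ 26.7   1.9 -34.5  -0.  -53.6  25.2] 0.015197474045279404 11.954287502303487
```

View pics/c9.png

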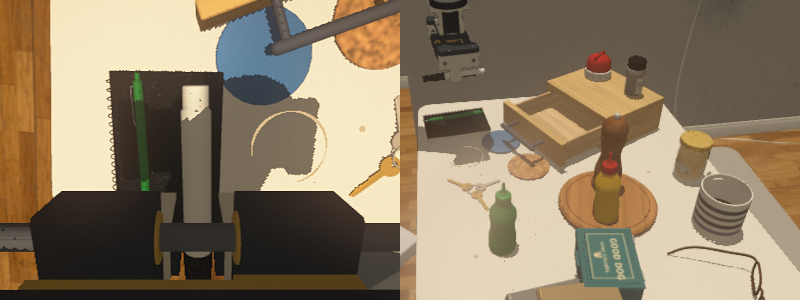

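The marker is held and aligned with the notebook: white end (195,90), notebook top edge from (110,70) to (222,72) in the crop. The pen runs from (137,72) to (146,190). I'll check the positions numerically.

```bash
python3 - <<'E'
from h import *
W=dict(r.camera_info('wrist'),view=np.load('pics/w9v.npy'));w=np.load('pics/w9.npy');T=r.camera_info('top')
for n,p,z in [('nbTL',(230,110),.012),('nbTR',(342,112),.012),('penA',(257,112),.018),('penB',(266,230),.018)]: print(n,plane(W,*p,z).round(4))
h=cv2.cvtColor(w,cv2.COLOR_BGR2HSV)
m=cv2.inRange(h,(40,80,25),(80,255,255)); m[240:]=0; m[:,:240]=0;m[:,290:]=0
ys,xs=np.nonzero(m); P=np.array([plane(W,u,v,.018)[:2] for u,v in zip(xs+0.,ys+0.)]); c=P.mean(0); d=np.linalg.svd(P-c,full_matrices=False)[2][0]; print('pen line',c.round(4),d.round(3),np.degrees(np.arctan2(d[1],d[0])).round(1))
m=cv2.inRange(h,(98,60,30),(125,255,255)); m[150:]=0; m[:,:325]=0; m[:,450:]=0
cs=max(cv2.findContours(m,cv2.RETR_EXTERNAL,cv2.CHAIN_APPROX_NONE)[0],key=cv2.contourArea); 
from scipy.optimize import least_squares
P=np.array([plane(W,u,v,.005)[:2] for u,v in cv2.convexHull(cs)[:,0].astype(float)])
q=least_squares(lambda q:np.hypot(*(P-q[:2]).T)-q[2],[*P.mean(0),.045],loss='soft_l1',f_scale=.0007); print('blue',q.x.round(4))
E
```

```text
nbTL [0.5453 0.021  0.012 ]
nbTR [ 0.4805 -0.0586  0.012 ]
penA [0.528  0.0019 0.018 ]
penB [0.4369 0.0697 0.018 ]
pen line [0.4827 0.0364] [-0.802  0.597] 143.3
blue [ 0.4676 -0.0973  0.0436]
```

Emit:
{"fn": "jog_arm", "kwargs": {
  "deltas": [
    [[-0.9,0,0,-3,0],[-0.9,0,0,-4,0],[-0.9,0,0,-3,0],[-0.9,0,0,-2,0],[-0.9,0,0,-0.8,0],[-0.9,0,0,-0.3,0],[-0.9,0,0,-0.1,0],[-0.9,0,0,0,0]]
  ]
}}

```text
time_s: 34.52
tcp_pos: [0.4382, 0.0051, -0.0055]
eef_rot: [-179.9, -0.0, -38.1]
contact_force: [0.1, 1.3, -0.2]
gripper_width: 0.015
gripper_force: 12.0
```

Emit:
{"fn": "jog_arm", "kwargs": {
  "deltas": [
    [[-0.9,0,0,-0.1,0],[-0.9,0,0,-0.1,0],[-0.9,0,0,0,0]]
  ]
}}

```text
time_s: 34.9
tcp_pos: [0.4377, 0.0049, -0.008]
eef_rot: [-180.0, -0.0, -38.1]
contact_force: [-0.5, -0.5, -0.7]
gripper_width: 0.0151
gripper_force: 12.0
```

Emit:
{"fn": "jog_arm", "kwargs": {
  "deltas": [
    [[-0.9,0,0,-0.1,0],[-0.4,0,0,0.1,0],[-0.4,0,0,0,0],[-0.4,0,0,2,0],[-0.4,0,0,3,0],[-0.54,1.6,1.9,0,0],[-0.54,1.6,2,0,0.015],[-0.54,0,0,0,0]]
  ]
}}

```text
time_s: 35.9
tcp_pos: [0.4712, 0.0457, 0.041]
eef_rot: [180.0, 0.0, -37.1]
contact_force: [-0.1, -0.3, -0.6]
gripper_width: 0.02
gripper_force: 0.0
```

```bash
python3 - <<'E'
from h import *
s=r.get_state(); print(s['tcp_pos'],s['eef_rot'],s['gripper_width'])
W=r.camera_info('wrist');w,_=snap('wrist','w10.png');h=cv2.cvtColor(w,cv2.COLOR_BGR2HSV)
m=cv2.inRange(h,(40,80,25),(80,255,255)); m[240:]=0; m[:,:230]=0;m[:,400:]=0
ys,xs=np.nonzero(m); P=np.array([plane(W,u,v,.018)[:2] for u,v in zip(xs+0.,ys+0.)]); c=P.mean(0); d=np.linalg.svd(P-c,full_matrices=False)[2][0]
n=np.array([-d[1],d[0]]); n*=np.sign(n[0]); print('pen line',c.round(4),np.degrees(np.arctan2(d[1],d[0])).round(1),'perp offset of pen from tcp',((c-s['tcp_pos'][:2])@n).round(4),n.round(2))
m=cv2.inRange(h,(0,0,110),(180,60,255)); m[250:]=0; 
n_,l,st,ce=cv2.connectedComponentsWithStats(m); print([(st[i].tolist(),ce[i].round().tolist()) for i in range(1,n_) if 300<st[i][4]<20000])
E
```

```text
[0.47122011 0.04572341 0.04103421] [ 1.79961182e+02  5.38772498e-03 -3.71024217e+01] 0.020028420269193492
pen line [0.4939 0.0284] 143.1 perp offset of pen from tcp -0.0003 [0.6 0.8]
[([469, 79, 171, 171, 13239], [582.0, 163.0]), ([464, 172, 95, 78, 5955], [513.0, 213.0])]
```

Emit:
{"fn": "jog_arm", "kwargs": {
  "deltas": [
    [[-0.54,-0.1,-0.1,-1.5,0],[-0.54,0,0,-1.5,0],[-0.54,0,0,-1,0],[-0.54,0,0,-0.4,0],[-0.54,0,0,-0.2,0],[-0.54,0,0,0,0]]
  ]
}}

```text
time_s: 36.7
tcp_pos: [0.4689, 0.043, -0.0039]
eef_rot: [-180.0, -0.0, -37.2]
contact_force: [-0.2, 0.1, 0.2]
gripper_width: 0.0201
gripper_force: 0.0
```

Emit:
{"fn": "jog_arm", "kwargs": {
  "deltas": [
    [[-1,0,0,0,0],[-1,0,0,0,0],[-1,0,0,0,0],[-1,0,0,0,0]]
  ]
}}

```text
time_s: 37.2
tcp_pos: [0.469, 0.043, -0.0037]
eef_rot: [-180.0, -0.0, -37.2]
contact_force: [-0.8, 0.6, 4.3]
gripper_width: 0.0087
gripper_force: 12.0
```

Emit:
{"fn": "jog_arm", "kwargs": {
  "deltas": [
    [[-0.54,0,0,0,0],[-0.54,0,0,0,0],[-0.54,0,0,-0.25,0],[-0.54,0,0,0,0],[-1,0,0,0,0],[-1,0,0,0,0],[-1,0,0,0,0],[-1,0,0,0,0]]
  ]
}}

```text
time_s: 38.2
tcp_pos: [0.4687, 0.0429, -0.0065]
eef_rot: [-180.0, 0.0, -37.2]
contact_force: [0.7, 0.1, -1.0]
gripper_width: 0.009
gripper_force: 12.0
```

Emit:
{"fn": "jog_arm", "kwargs": {
  "deltas": [
    [[-1,0,0,1,0],[-1,0,0,4,0],[-1,0,0,5,0],[-1,0.5,-1.5,4,-0.15],[-1,1.2,-3.5,0,-0.16],[-1,1.2,-4,0,-0.16],[-1,1.2,-4,0,-0.16],[-1,1.2,-4,0,-0.16]]
  ]
}}

```text
time_s: 39.2
tcp_pos: [0.522, -0.1284, 0.1344]
eef_rot: [-179.9, -0.0, -82.8]
contact_force: [0.6, 0.7, -1.0]
gripper_width: 0.0091
gripper_force: 12.0
```

Emit:
{"fn": "jog_arm", "kwargs": {
  "deltas": [
    [[-1,1.1,-4,0,-0.16],[-1,1,-2,0,-0.16],[-1,0,0,0,-0.15],[-1,0,0,0,0]]
  ]
}}

```text
time_s: 39.7
tcp_pos: [0.5425, -0.1874, 0.1339]
eef_rot: [-180.0, 0.0, -109.4]
contact_force: [-0.0, 0.8, -0.3]
gripper_width: 0.0091
gripper_force: 12.0
```

```bash
python3 - <<'E'
from h import *
s=r.get_state(); print(s['tcp_pos'],s['eef_rot'],s['gripper_width'],s['gripper_force'],s['time_s'])
W=r.camera_info('wrist');w,_=snap('wrist','w11.png');h=cv2.cvtColor(w,cv2.COLOR_BGR2HSV)
m=cv2.inRange(h,(40,80,25),(80,255,255)); m[300:]=0; m[:,:200]=0;m[:,440:]=0; ys,xs=np.nonzero(m); print(len(xs),xs.min(),xs.max(),ys.min(),ys.max())
E
```

```text
[ 0.54253247 -0.18741423  0.13388358] [-1.79998909e+02  2.88070265e-03 -1.09405840e+02] 0.009078611090786207 11.999909458681941 39.7
2387 311 328 116 299
```

Emit:
{"fn": "jog_arm", "kwargs": {
  "deltas": [
    [[-1,0,0,-2.5,0],[-1,0,0,-4,0],[-1,0,0,-3,0],[-1,0,0,-2,0],[-1,0,0,-0.9,0],[-1,0,0,-0.4,0],[-1,0,0,-0.2,0],[-1,0,0,0,0]]
  ]
}}

```text
time_s: 40.75
tcp_pos: [0.5432, -0.1871, 0.0041]
eef_rot: [-179.9, 0.0, -109.4]
contact_force: [0.7, -0.2, 1.1]
gripper_width: 0.009
gripper_force: 12.0
```

Emit:
{"fn": "jog_arm", "kwargs": {
  "deltas": [
    [[-0.5,0,0,0,0],[-0.5,0,0,0,0],[-0.5,0,0,0.3,0],[-0.5,0,0,2,0],[-0.5,0,0,4,0],[-0.5,0,0,5,0],[-0.5,0,0,5,0],[-1,0,0,0,0]]
  ]
}}

```text
time_s: 41.75
tcp_pos: [0.5454, -0.1875, 0.1714]
eef_rot: [-179.5, 0.1, -109.4]
contact_force: [-0.0, -0.6, -0.5]
gripper_width: 0.0168
gripper_force: 0.0
```

```bash
python3 - <<'E'
from h import *
s=r.get_state(); print(s['tcp_pos'],s['eef_rot'],s['time_s'])
W=r.camera_info('wrist');w,_=snap('wrist','w12.png');T=r.camera_info('top');t,_=snap('top','t12.png');S=r.camera_info('scene');sc,_=snap('scene','s12.png')
for n,im,I in (('W',w,W),('T',t,T),('S',sc,S)):
    h=cv2.cvtColor(im,cv2.COLOR_BGR2HSV); m=cv2.inRange(h,(40,80,25),(80,255,255))
    n_,l,st,ce=cv2.connectedComponentsWithStats(m); print(n,[(st[i].tolist(),plane(I,*ce[i],.028).round(3).tolist()) for i in range(1,n_) if st[i][4]>15])
E
```

```text
[ 0.54540262 -0.18753482  0.17144641] [-1.79520303e+02  1.05730403e-01 -1.09387533e+02] 41.75
W [([318, 113, 8, 127, 825], [0.539, -0.196, 0.028])]
T [([624, 20, 6, 15, 29], [0.859, -0.926, 0.028]), ([291, 152, 23, 10, 68], [0.551, -0.158, 0.028]), ([322, 163, 23, 9, 66], [0.527, -0.225, 0.028]), ([365, 308, 11, 13, 62], [0.207, -0.299, 0.028])]
S [([296, 251, 15, 8, 73], [0.301, -0.231, 0.028])]
```

The pen lies crosswise in the drawer at about (0.539,-0.19). Next I'll go in front of the handle and push it shut.

Emit:
{"fn": "jog_arm", "kwargs": {
  "deltas": [
    [[-1,-2,0.8,0,0],[-1,-4,1.5,0,0],[-1,-4,1.5,0,0],[-1,-3,1.1,0,0],[-1,-1.2,0.5,0,0],[-1,0,0,-3,0],[-1,0,0,-4,0],[-1,0,0,-4,0]]
  ]
}}

```text
time_s: 42.9
tcp_pos: [0.4011, -0.1331, 0.0551]
eef_rot: [-180.0, -0.0, -109.4]
contact_force: [1.0, -0.8, 0.8]
gripper_width: 0.0002
gripper_force: 0.0
```

Emit:
{"fn": "jog_arm", "kwargs": {
  "deltas": [
    [[-1,0,0,-2.5,0],[-1,0,0,-1.7,0],[-1,0,0,-0.6,0],[-1,0,0,0,0]]
  ]
}}

```text
time_s: 43.4
tcp_pos: [0.4007, -0.1332, 0.0081]
eef_rot: [179.9, -0.0, -109.4]
contact_force: [0.9, -0.2, 0.2]
gripper_width: 0.0001
gripper_force: 0.0
```

Emit:
{"fn": "jog_arm", "kwargs": {
  "deltas": [
    [[-1,0.9,-0.32,0,0],[-1,0.9,-0.32,0,0],[-1,1.1,-0.39,0,0],[-1,1.1,-0.39,0,0],[-1,1.1,-0.39,0,0],[-1,1.1,-0.39,0,0],[-1,1.1,-0.39,0,0],[-1,1.1,-0.39,0,0]]
  ]
}}

```text
time_s: 44.4
tcp_pos: [0.4854, -0.1631, 0.0084]
eef_rot: [180.0, 0.0, -109.4]
contact_force: [-1.0, 1.2, 0.8]
gripper_width: 0.0004
gripper_force: 0.7
```

Emit:
{"fn": "jog_arm", "kwargs": {
  "deltas": [
    [[-1,1.1,-0.39,0,0],[-1,1.1,-0.39,0,0],[-1,1.1,-0.39,0,0],[-1,0.9,-0.32,0,0],[-1,0.5,-0.18,0,0],[-1,0.2,-0.07,0,0],[-1,0,0,0,0]]
  ]
}}

```text
time_s: 45.28
tcp_pos: [0.5339, -0.1804, 0.0085]
eef_rot: [-180.0, 0.0, -109.4]
contact_force: [-0.1, -0.2, 0.7]
gripper_width: 0.0005
gripper_force: 0.0
```

Emit:
{"fn": "jog_arm", "kwargs": {
  "deltas": [
    [[-1,0.2,-0.07,0,0],[-1,0.2,-0.07,0,0],[-1,0,0,0,0]]
  ]
}}

```text
time_s: 45.65
tcp_pos: [0.5379, -0.1818, 0.0085]
eef_rot: [-180.0, 0.0, -109.4]
contact_force: [-0.2, -0.5, 0.8]
gripper_width: 0.0006
gripper_force: 0.1
```

Emit:
{"fn": "jog_arm", "kwargs": {
  "deltas": [
    [[-1,0.2,-0.07,0,0],[-1,0.2,-0.07,0,0],[-1,0,0,0,0]]
  ]
}}

```text
time_s: 46.02
tcp_pos: [0.541, -0.1829, 0.0084]
eef_rot: [179.9, -0.0, -109.4]
contact_force: [-4.0, 3.5, 3.7]
gripper_width: 0.0003
gripper_force: 2.5
```

Emit:
{"fn": "jog_arm", "kwargs": {
  "deltas": [
    [[-1,0.2,-0.07,0,0],[-1,0,0,0,0]]
  ]
}}

```text
time_s: 46.28
tcp_pos: [0.541, -0.1831, 0.0082]
eef_rot: [179.7, -0.0, -109.5]
contact_force: [-9.5, 8.7, 9.0]
gripper_width: 0.0003
gripper_force: 6.8
```

Emit:
{"fn": "jog_arm", "kwargs": {
  "deltas": [
    [[-1,-0.9,0.32,0,0],[-1,-2,0.7,0,0],[-1,0,0,3,0],[-1,0,0,5,0],[-1,0,0,5,0],[-1,0,0,5,0],[0,0,0,4,0],[1,0,-2,0,0]]
  ]
}}

```text
time_s: 47.28
tcp_pos: [0.5173, -0.1936, 0.2328]
eef_rot: [-179.5, 0.1, -109.3]
contact_force: [-1.2, 0.4, -0.8]
gripper_width: 0.0151
gripper_force: 0.0
```

Emit:
{"fn": "jog_arm", "kwargs": {
  "deltas": [
    [[1,-1,-4,0,0],[1,-1.2,-4,0,0],[1,-1.2,-4,0,0],[1,-1,-3,0,0],[1,-0.8,-2,0,0],[1,0,0,0,0]]
  ]
}}

```text
time_s: 48.02
tcp_pos: [0.4623, -0.3649, 0.2283]
eef_rot: [-180.0, -0.0, -109.6]
contact_force: [0.0, -0.6, -0.6]
gripper_width: 0.0746
gripper_force: 0.0
```

```bash
python3 - <<'E'
from h import *
s=r.get_state(); print(s['tcp_pos'],s['eef_rot'],s['time_s'],s['gripper_width'])
t,T=snap('top','t13.png'); sc,S=snap('scene','s13.png'); w,W=snap('wrist','w13.png')
cv2.imwrite('pics/c13.png',np.vstack([np.hstack([t[60:300,170:490],sc[100:340,200:520]]),np.hstack([w[:240,100:420],w[:240,320:640]])]))
E
```

```text
[ 0.46229676 -0.36487501  0.22830614] [-1.79963848e+02 -1.56721206e-02 -1.09551816e+02] 48.025 0.07462353994682105
```

View pics/c13.png

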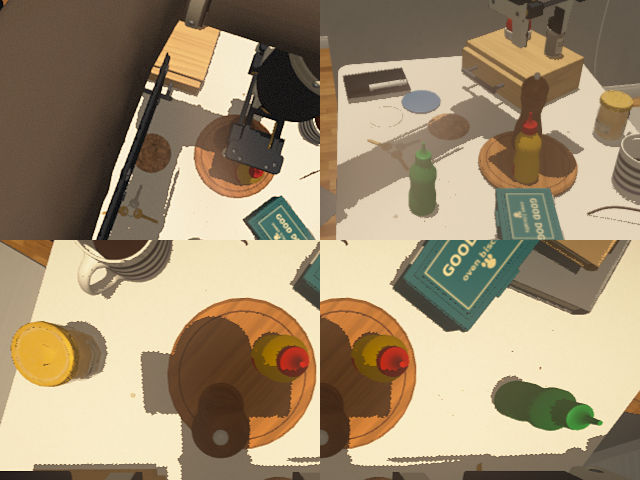

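The drawer is shut and the marker lies on the notebook (scene crop 392,85). The mill knob is at wrist px (320,197) and the mustard cap at (393,118). I'll check where the mill stands relative to the TCP.

```bash
python3 - <<'E'
from h import *
W=r.camera_info('wrist'); print(plane(W,320,197,.182).round(4),np.round(proj(W,(.4598,-.3702,.182)),1)); print(plane(W,393,118,.154).round(4)); print(r.get_state()['tcp_pos'])
E
```

```text
[ 0.4572 -0.3732  0.182 ] [318.1 201.7]
[ 0.383  -0.4082  0.154 ]
[ 0.46299196 -0.36327814  0.22850173]
```

Emit:
{"fn": "jog_arm", "kwargs": {
  "deltas": [
    [[1,-0.1,-0.3,-1,0],[1,-0.1,-0.2,-1,0],[1,0,0,0,0]]
  ]
}}

```text
time_s: 48.55
tcp_pos: [0.4601, -0.3681, 0.207]
eef_rot: [179.9, 0.0, -109.4]
contact_force: [0.6, 0.2, 0.9]
gripper_width: 0.0877
gripper_force: 0.0
```

Emit:
{"fn": "jog_arm", "kwargs": {
  "deltas": [
    [[1,-0.1,-0.2,-2,0],[1,0,0,-3,0],[1,0,0,-2,0],[1,0,0,-1,0],[1,0,0,-0.7,0],[1,0,0,0,0],[-0.5,0,0,0,0],[-0.5,0,0,0,0]]
  ],
  "force": 20
}}

```text
time_s: 49.55
tcp_pos: [0.4601, -0.3708, 0.1221]
eef_rot: [-179.9, -0.0, -109.4]
contact_force: [0.6, 0.3, 0.6]
gripper_width: 0.0729
gripper_force: 0.0
```

Emit:
{"fn": "jog_arm", "kwargs": {
  "deltas": [
    [[-0.5,0,0,0,0],[-0.5,0,0,0,0],[-0.5,0,0,0,0],[-0.5,0,0,0,0],[-0.5,0,0,0,0],[-0.5,0,0,0,0]]
  ]
}}

```text
time_s: 50.3
tcp_pos: [0.4597, -0.3706, 0.1216]
eef_rot: [180.0, -0.0, -109.4]
contact_force: [-1.1, 0.5, 2.0]
gripper_width: 0.0477
gripper_force: 20.0
```

Emit:
{"fn": "jog_arm", "kwargs": {
  "deltas": [
    [[-0.5,0,0,1,0],[-0.5,0,0,3,0],[-0.5,0,1,3,0],[-0.5,-0.5,3,0,0],[-0.5,-1,4,0,0],[-0.5,-1,4,0,0],[-0.5,-0.5,3,0,0],[-0.5,0,2,0,0]]
  ],
  "force": 25
}}

```text
time_s: 51.3
tcp_pos: [0.4293, -0.1993, 0.1921]
eef_rot: [-180.0, 0.0, -109.4]
contact_force: [0.5, -0.1, -1.9]
gripper_width: 0.0467
gripper_force: 25.0
```

Emit:
{"fn": "jog_arm", "kwargs": {
  "deltas": [
    [[-0.5,0,0,-1,0],[-0.5,0,0,-3,0],[-0.5,0,0,-2,0],[-0.5,0,0,-1,0],[-0.5,0,0,-0.5,0],[-0.5,0,0,0,0]]
  ]
}}

```text
time_s: 52.05
tcp_pos: [0.4299, -0.2008, 0.1166]
eef_rot: [-180.0, -0.0, -109.4]
contact_force: [-0.2, 0.4, -1.0]
gripper_width: 0.0471
gripper_force: 25.0
```

```bash
cat > d.py <<'E'
from h import *
def edges(im,v,u0,u1):
    h=cv2.cvtColor(im,cv2.COLOR_BGR2HSV); return h[v,u0:u1].tolist()
a=np.load('pics/s0.npy'); b,_=snap('scene','sd.png')
t=a[150:215,315:347]; best={}
for name,(y0,y1,x0,x1) in {'head':(155,185,312,350),'body':(185,222,312,350)}.items():
    R=cv2.matchTemplate(b[y0-14:y1+14,x0-14:x1+14],a[y0:y1,x0:x1],cv2.TM_CCOEFF_NORMED); _,m,_,p=cv2.minMaxLoc(R); print(name,m,'shift px',p[0]-14,p[1]-14)
S=r.camera_info('scene'); p0=np.array(proj(S,(.43,-.2,.1))); print('px per 10mm x',np.array(proj(S,(.44,-.2,.1)))-p0,'y',np.array(proj(S,(.43,-.19,.1)))-p0,'z',np.array(proj(S,(.43,-.2,.11)))-p0)
s=r.get_state(); print(s['tcp_pos'])
E
python3 d.py
```

```text
head 0.5993686318397522 shift px -8 0
body 0.6944724917411804 shift px -1 -3
px per 10mm x [ 2.77969054 -2.18961624] y [-4.04373292 -1.5953225 ] z [ 0.08544218 -4.13847002]
[ 0.43010545 -0.20082072  0.11689635]
```

Emit:
{"fn": "jog_arm", "kwargs": {
  "deltas": [
    [[-0.5,0,0,-0.3,0],[-0.5,0,0,-0.1,0],[-0.5,0,0,-0.1,0],[-0.5,0,0,0,0]]
  ]
}}

```text
time_s: 52.6
tcp_pos: [0.4301, -0.2008, 0.1125]
eef_rot: [-179.9, -0.0, -109.4]
contact_force: [-2.2, 1.7, 8.1]
gripper_width: 0.0476
gripper_force: 25.0
```

Emit:
{"fn": "jog_arm", "kwargs": {
  "deltas": [
    [[0,0,0,0.1,0],[1,0,0,0,0],[1,0,0,0,0],[1,0,0,2,0],[1,0,0,4,0],[1,0,0,5,0],[1,0.5,3,4,0],[1,1.5,4,2,0]]
  ]
}}

```text
time_s: 53.6
tcp_pos: [0.4504, -0.1304, 0.2852]
eef_rot: [-179.8, 0.1, -109.5]
contact_force: [2.1, -0.4, -0.8]
gripper_width: 0.0875
gripper_force: 0.0
```

Emit:
{"fn": "jog_arm", "kwargs": {
  "deltas": [
    [[1,1,3,2,0],[1,0,0,2,0],[1,0,0,0,0],[1,0,0,0,0]]
  ]
}}

```text
time_s: 54.1
tcp_pos: [0.4594, -0.1006, 0.3219]
eef_rot: [180.0, -0.0, -109.4]
contact_force: [-0.2, 0.1, -0.5]
gripper_width: 0.0879
gripper_force: 0.0
```

```bash
cat > f.py <<'E'
from h import *
from scipy.optimize import least_squares
import sys
def ctr(P,R=None):
    q=least_squares(lambda q:np.hypot(*(P-q[:2]).T)-(q[2] if R is None else R),[*P.mean(0),.04][:3 if R is None else 2],loss='soft_l1',f_scale=.0007); return q.x.round(4)
W=r.camera_info('wrist');s=r.get_state();w,_=snap('wrist',sys.argv[1]+'.png');print(s['tcp_pos'],s['time_s'])
h=cv2.cvtColor(w,cv2.COLOR_BGR2HSV);u,v=map(int,proj(W,(.4285,-.2,.005)));k,l=map(int,proj(W,(.43,-.202,.172)));print('cork',u,v,'knob',k,l)
print('\n'.join(' '.join('%3d,%3d,%3d'%tuple(h[y,x]) for x in range(k-12,k+13,3)) for y in range(l-9,l+10,3)))
E
python3 f.py w14
```

```text
[ 0.45942837 -0.10060241  0.3218627 ] 54.1
cork 314 91 knob 310 78
 12,149,113  12,154,119  12,158,137  12,163,144  12,165,150  12,165,144  13,166,149  13,165,145  12,159,138
 13,152,116  12,158,129  12,164,140  12,165,147  13,129,142  18, 66,174  14,105,129  12,163,141  12,164,140
 12,155,120  12,164,135  12,149,111  13,162,145  17, 66,165  19, 62,199  18, 67,178  12,139,128  12,166,144
 13,121, 82  13,126, 85  13,127, 86  13,100, 97  17, 70,117  17, 63,121  16, 69,118  14, 91, 98  12,122, 86
 13,126, 85  13,126, 85  13,126, 87  12,132, 87  15, 71,111  16, 69,114  16, 72,110  14,122, 88  12,125, 88
 14,129, 83  12,124, 84  13,129, 85  13,132, 85  13,129, 89  15, 90, 99  14,120, 89  13,125, 86  12,123, 85
 12,126, 83  12,126, 83  12,123, 83  12,128, 82  13,131, 84  13,129, 85  13,127, 86  13,127, 86  12,124, 84
```

```bash
cat > g.py <<'E'
from h import *
from scipy.optimize import least_squares
import sys
def run(nm,im,I,rad):
    h=cv2.cvtColor(im,cv2.COLOR_BGR2HSV)
    c=tuple(int(round(x)) for x in proj(I,(.4285,-.2,.005))); k=tuple(int(round(x)) for x in proj(I,(.43,-.202,.172)))
    m=cv2.inRange(h,(3,85,20),(22,255,255)); z=np.zeros_like(m); cv2.circle(z,c,rad,255,-1); m&=z
    m=cv2.morphologyEx(m,cv2.MORPH_OPEN,np.ones((3,3)))
    cs=max(cv2.findContours(m,cv2.RETR_EXTERNAL,cv2.CHAIN_APPROX_NONE)[0],key=cv2.contourArea)
    P=np.array([plane(I,u,v,.005)[:2] for u,v in cs[:,0].astype(float)])
    q=least_squares(lambda q:np.hypot(*(P-q[:2]).T)-.045,[.4285,-.2],loss='cauchy',f_scale=.0006)
    print(nm,'cork',q.x.round(4),'inliers',(abs(q.fun)<.0015).sum(),len(P))
    kk=cv2.inRange(h,(0,0,95),(180,100,255)); z[:]=0; cv2.circle(z,k,9 if nm=='W' else 6,255,-1); kk&=z; M=cv2.moments(kk,True)
    if M['m00']: p=(M['m10']/M['m00'],M['m01']/M['m00']); print('  knob px',np.round(p,1),M['m00'],plane(I,*p,.171).round(4))
W=dict(r.camera_info('wrist')); T=r.camera_info('top')
run('W',np.load('pics/w14.npy'),W,48)
run('W2',np.load('pics/w2.npy'),dict(W,view=np.load('pics/w2v.npy')),34)
run('T0',np.load('pics/t0.npy'),T,26)
t,_=snap('top','t14.png'); run('T',t,T,26)
E
python3 g.py
```

```text
W cork [ 0.4276 -0.2025] inliers 141 171
  knob px [313.1  77.8] 124.0 [ 0.4273 -0.2025  0.171 ]
W2 cork [ 0.4286 -0.2019] inliers 132 149
  knob px [333.5  84.9] 66.0 [ 0.4295 -0.2041  0.171 ]
T0 cork [ 0.4289 -0.2005] inliers 72 111
  knob px [324.2 202.1] 36.0 [ 0.4294 -0.2027  0.171 ]
T cork [ 0.4282 -0.2003] inliers 61 110
  knob px [323.7 203.8] 23.0 [ 0.4262 -0.2016  0.171 ]
```

The mill is centred on the cork to about 1–2 mm by the wrist and top views. Next is the mustard.

Emit:
{"fn": "jog_arm", "kwargs": {
  "deltas": [
    [[1,-0.5,-2,0,0],[1,-1,-4,0,0],[1,-1.2,-4.5,0,0],[1,-1.2,-4.5,0,0],[1,-1.2,-4.5,0,0],[1,-1.2,-4.5,0,0],[1,-1.2,-4.5,-2,0],[1,-0.6,-2.1,-4,0]]
  ]
}}

```text
time_s: 55.2
tcp_pos: [0.3781, -0.4093, 0.2621]
eef_rot: [-179.9, -0.0, -109.6]
contact_force: [0.5, -0.5, 0.1]
gripper_width: 0.0874
gripper_force: 0.0
```

Emit:
{"fn": "jog_arm", "kwargs": {
  "deltas": [
    [[1,0,0,-4,0],[1,0,0,-2,0],[1,0,0,0,0]]
  ]
}}

```text
time_s: 55.58
tcp_pos: [0.3772, -0.4062, 0.2003]
eef_rot: [179.7, 0.1, -109.5]
contact_force: [0.2, 0.2, 1.4]
gripper_width: 0.0876
gripper_force: 0.0
```

```bash
python3 - <<'E'
from h import *
W=r.camera_info('wrist');s=r.get_state();w,_=snap('wrist','w15.png');print(s['tcp_pos'],s['time_s'])
h=cv2.cvtColor(w,cv2.COLOR_BGR2HSV);m=cv2.inRange(h,(0,140,60),(7,255,255))|cv2.inRange(h,(173,140,60),(180,255,255)); 
n,l,st,ce=cv2.connectedComponentsWithStats(m); print([(st[i].tolist(),ce[i].round(1).tolist(),plane(W,*ce[i],.128).round(4)) for i in range(1,n) if st[i][4]>60], np.round(proj(W,(.3775,-.4067,.128)),1))
E
```

```text
[ 0.37720777 -0.4061741   0.20027823] 55.575
[([303, 188, 30, 33, 786], [317.1, 204.1], array([ 0.3777, -0.4041,  0.128 ]))] [316.3 201.2]
```

Aligned. I'll descend and grip.

Emit:
{"fn": "jog_arm", "kwargs": {
  "deltas": [
    [[1,0,0,-2,0],[1,0,0,-4,0],[1,0,0,-4,0],[1,0,0,-2,0],[1,0,0,-0.8,0],[1,0,0,0,0],[-0.5,0,0,0,0],[-0.5,0,0,0,0]]
  ]
}}

```text
time_s: 56.62
tcp_pos: [0.3793, -0.4069, 0.0755]
eef_rot: [-179.9, -0.0, -109.4]
contact_force: [-0.0, -0.2, -0.5]
gripper_width: 0.0729
gripper_force: 0.0
```

Emit:
{"fn": "jog_arm", "kwargs": {
  "deltas": [
    [[-0.5,0,0,0,0],[-0.5,0,0,0,0],[-0.5,0,0,0,0],[-0.5,0,0,0,0],[-0.5,0,0,0,0],[-0.5,0,0,0,0]]
  ],
  "force": 28
}}

```text
time_s: 57.38
tcp_pos: [0.3785, -0.4066, 0.0745]
eef_rot: [180.0, -0.0, -109.4]
contact_force: [-0.1, 1.5, 2.6]
gripper_width: 0.0422
gripper_force: 28.0
```

Emit:
{"fn": "jog_arm", "kwargs": {
  "deltas": [
    [[0.4,0,0,0,0],[0.4,0,0,0,0],[0.4,0,0,-0.25,0],[0.4,0,0,0,0],[-0.5,0,0,0,0],[-0.5,0,0,0,0],[-0.5,0,0,0,0],[-0.5,0,0,0,0]]
  ]
}}

```text
time_s: 58.38
tcp_pos: [0.3785, -0.4065, 0.072]
eef_rot: [180.0, 0.0, -109.4]
contact_force: [-0.7, 1.1, 0.3]
gripper_width: 0.0426
gripper_force: 28.0
```

Emit:
{"fn": "jog_arm", "kwargs": {
  "deltas": [
    [[-0.5,0,0,0,0],[-0.5,0,0,0,0],[-0.5,0,0,0,0]]
  ]
}}

```text
time_s: 58.75
tcp_pos: [0.3786, -0.4066, 0.072]
eef_rot: [180.0, 0.0, -109.4]
contact_force: [-0.8, 1.2, 1.6]
gripper_width: 0.0431
gripper_force: 28.0
```

Emit:
{"fn": "jog_arm", "kwargs": {
  "deltas": [
    [[-0.5,0,0,1,0],[-0.5,0,0,3,0],[-0.5,0,0,5,0],[-0.5,0,0,5,0],[-0.5,0,1,4,0],[-0.5,0.7,3.5,1,0],[-0.5,1.2,4.2,0,0],[-0.5,1.4,4.4,0,0]]
  ],
  "force": 30
}}

```text
time_s: 59.75
tcp_pos: [0.4118, -0.2744, 0.2626]
eef_rot: [-179.9, 0.0, -109.5]
contact_force: [0.7, -1.0, -2.8]
gripper_width: 0.0428
gripper_force: 29.9
```

Emit:
{"fn": "jog_arm", "kwargs": {
  "deltas": [
    [[-0.5,1.4,4.4,0,0],[-0.5,1.4,4.4,0,0],[-0.5,1.2,4.2,0,0],[-0.5,1.2,3,0,0],[-0.5,0.35,2,0,0],[-0.5,0,0,0,0],[-0.5,0,0,-2,0],[-0.5,0,0,-4,0]]
  ]
}}

```text
time_s: 60.75
tcp_pos: [0.4684, -0.0959, 0.203]
eef_rot: [-179.8, 0.1, -109.4]
contact_force: [1.3, 0.1, -4.1]
gripper_width: 0.0422
gripper_force: 29.9
```

Emit:
{"fn": "jog_arm", "kwargs": {
  "deltas": [
    [[-0.5,0,0,-4,0],[-0.5,0,0,-4,0],[-0.5,0,0,-3,0],[-0.5,0,0,-1.5,0],[-0.5,0,0,-0.5,0],[-0.5,0,0,0,0]]
  ]
}}

```text
time_s: 61.5
tcp_pos: [0.4675, -0.0959, 0.0723]
eef_rot: [-180.0, -0.0, -109.4]
contact_force: [-0.2, -0.5, -2.6]
gripper_width: 0.0428
gripper_force: 29.9
```

Target about z 0.063, lowering gently.

Emit:
{"fn": "jog_arm", "kwargs": {
  "deltas": [
    [[-0.5,0,0,-0.5,0],[-0.5,0,0,-0.3,0],[-0.5,0,0,-0.1,0],[-0.5,0,0,0,0]]
  ]
}}

```text
time_s: 62.0
tcp_pos: [0.4673, -0.0956, 0.0631]
eef_rot: [-180.0, 0.0, -109.4]
contact_force: [0.2, 0.4, -3.2]
gripper_width: 0.0425
gripper_force: 29.9
```

Emit:
{"fn": "jog_arm", "kwargs": {
  "deltas": [
    [[-0.5,0,0,-0.1,0],[-0.5,0,0,0,0]]
  ]
}}

```text
time_s: 62.25
tcp_pos: [0.4675, -0.0956, 0.0628]
eef_rot: [-180.0, 0.0, -109.4]
contact_force: [-2.3, 0.8, 6.6]
gripper_width: 0.0431
gripper_force: 30.1
```

Emit:
{"fn": "jog_arm", "kwargs": {
  "deltas": [
    [[0,0,0,0.1,0],[1,0,0,0,0],[1,0,0,0,0],[1,0,0,2,0],[1,0,0,4,0],[1,0,0,5,0],[1,0,0,5,0],[1,0.5,2,4,0]]
  ]
}}

```text
time_s: 63.25
tcp_pos: [0.4724, -0.0761, 0.2654]
eef_rot: [-179.9, 0.0, -109.5]
contact_force: [2.0, 0.1, -0.4]
gripper_width: 0.0877
gripper_force: 0.0
```

Emit:
{"fn": "jog_arm", "kwargs": {
  "deltas": [
    [[1,1,4,3,0],[1,1,3,3,0],[1,0,0,0,0],[1,0,0,0,0]]
  ]
}}

```text
time_s: 63.75
tcp_pos: [0.4919, -0.0055, 0.3224]
eef_rot: [180.0, -0.0, -109.4]
contact_force: [-0.7, 0.9, 0.8]
gripper_width: 0.0876
gripper_force: 0.0
```

```bash
cat > k.py <<'E'
from h import *
from scipy.optimize import least_squares
W=r.camera_info('wrist');s=r.get_state();w,_=snap('wrist','w16.png');np.save('pics/w16v',W['view']);t,T=snap('top','t16.png');sc,S=snap('scene','s16.png');print(s['tcp_pos'],s['time_s'])
W2=dict(W,view=np.load('pics/w2v.npy'))
for n,im,I in (('W',w,W),('T',t,T),('T0',np.load('pics/t0.npy'),T),('S',sc,S),('S0',np.load('pics/s0.npy'),S),('W2',np.load('pics/w2.npy'),W2)):
    h=cv2.cvtColor(im,cv2.COLOR_BGR2HSV);c=tuple(int(x) for x in proj(I,(.467,-.0958,.005)));z=np.zeros(h.shape[:2],np.uint8);cv2.circle(z,c,50 if n=='W' else 32,255,-1)
    m=cv2.inRange(h,(95,60,25),(125,255,255))&z; cs=np.vstack([q for q in cv2.findContours(m,cv2.RETR_EXTERNAL,cv2.CHAIN_APPROX_NONE)[0] if cv2.contourArea(q)>10] or [np.zeros((1,1,2),int)])
    P=np.array([plane(I,u,v,.005)[:2] for u,v in cv2.convexHull(cs.astype(np.int32))[:,0].astype(float)])
    q=least_squares(lambda q:np.hypot(*(P-q).T)-.0445,[.467,-.0958],loss='cauchy',f_scale=.0008)
    k=tuple(int(x) for x in proj(I,(.467,-.0958,.128)));z[:]=0;cv2.circle(z,k,26 if n=='W' else 16,255,-1)
    m=(cv2.inRange(h,(0,130,50),(8,255,255))|cv2.inRange(h,(172,130,50),(180,255,255)))&z;M=cv2.moments(m,True)
    p=(M['m10']/M['m00'],M['m01']/M['m00']) if M['m00'] else (0,0); print(n,'blue',q.x.round(4),len(P),'cap',np.round(p,1),M['m00'],plane(I,*p,.125).round(4)[:2])
E
python3 k.py
```

```text
[ 0.49191904 -0.00552675  0.3224153 ] 63.75
W blue [ 0.4674 -0.0969] 15 cap [312.9  98.1] 379.0 [ 0.4668 -0.0911]
T blue [ 0.4658 -0.095 ] 20 cap [266.4 187.8] 135.0 [ 0.4648 -0.0901]
T0 blue [ 0.4653 -0.0955] 22 cap [267.4 188.1] 136.0 [ 0.4642 -0.0921]
S blue [1.0449 2.489 ] 1 cap [297.2 156.2] 120.0 [ 0.4603 -0.0972]
S0 blue [1.0449 2.489 ] 1 cap [297.5 155.9] 133.0 [ 0.4617 -0.0968]
W2 blue [ 0.4676 -0.097 ] 13 cap [391.6 145.2] 292.0 [ 0.4665 -0.0952]
```

```bash
python3 - <<'E'
from h import *
T=r.camera_info('top');S=r.camera_info('scene');W=dict(r.camera_info('wrist'),view=np.load('pics/w16v.npy'))
for n,f,I in (('S','s16',S),('T','t13',T),('W','w16',W)):
    im=np.load(f'pics/{f}.npy')
    c=[tuple(int(x) for x in proj(I,(.457+a*.777*.07+b*.629*.05,.029-a*.629*.07+b*.777*.05,.012))) for a,b in ((1,1),(1,-1),(-1,-1),(-1,1))]
    z=np.zeros(im.shape[:2],np.uint8);cv2.fillPoly(z,[np.array(c)],255)
    m=cv2.inRange(cv2.cvtColor(im,cv2.COLOR_BGR2HSV),(0,0,100),(180,70,255))&z
    n_,l,st,ce=cv2.connectedComponentsWithStats(m); print(n,c,[(st[i].tolist(),plane(I,*ce[i],.024).round(4).tolist()) for i in range(1,n_) if st[i][4]>20])
im=np.load('pics/s16.npy')
# dark handle: expected shut position
hc=np.array([.607,-.2067])-.05*np.array([.943,-.332]); yv=np.array([.332,.943])
for o in (0,.01): 
    q=hc-o*np.array([.943,-.332]); print(o,[np.round(proj(S,(*(q+k*yv),.05)),0).tolist() for k in (-.05,0,.05)])
m=cv2.inRange(im,(0,0,0),(75,75,75));roi=m[170:230,335:400];
d=cv2.inRange(cv2.cvtColor(im,cv2.COLOR_BGR2HSV),(0,0,0),(180,60,110))[170:225,330:400];n_,l,st,ce=cv2.connectedComponentsWithStats(d);print([(st[i].tolist(),ce[i].round().tolist()) for i in range(1,n_) if st[i][4]>15])
print(r.get_state()['contact_force'].round(1))
E
```

```text
S [(279, 168), (288, 189), (228, 198), (223, 175)] [([249, 179, 37, 12, 200], [0.4538, -0.0112, 0.024])]
T [(222, 162), (256, 189), (215, 238), (181, 210)] []
W [(293, 186), (313, 127), (396, 157), (372, 213)] [([310, 139, 57, 25, 519], [0.4557, -0.0093, 0.024])]
0 [[371.0, 189.0], [357.0, 179.0], [344.0, 170.0]]
0.01 [[368.0, 191.0], [353.0, 181.0], [340.0, 171.0]]
[]
[-0.1  0.2  1. ]
```

```bash
python3 -c "
from plant import r
print(r.close_job())"
```

```text
the job is handed in; nothing more can be done
None
```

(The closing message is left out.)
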